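Recharge the drip feeder on the veranda bench

TASK

Stand each plant-food cartridge on the bench upright in the feeder bay of its own colour, and press all four hinged covers down until they snap shut, also over a bay left empty. Once every cover is shut, turn the dial so that its white pointer stands at the orange mark. Leave the terracotta pot and the rake where they are.

Things in the scene. Friction and masses are not known exactly. Their poses are not given: they have to be found in the camera images.
- feeder: grey plastic drip-feed unit fixed to the bench, 88 x 363 mm; origin on the bench, x away from the robot, y along the unit. Bays in a row at local x 0, y 71, -1, -73, -145 mm (red, yellow, green, blue), rim 28 mm high. Cover hinge line: local x -36 mm, 30 mm high, along y, on the robot's side. At local y 144 mm a 56 mm tall block carries the dial
- bay_red (a point): centre of the inner floor of the red bay (4 mm above the bench). The bay is 46 x 46 mm inside and 24 mm deep, a red band on both outer faces and a red floor; a seated cartridge stands 22 mm out of it
- cover_red_flap (a joint): angle of the white snap cover with red tabs over the red bay: 0 = shut, 1.75 = standing open (rad). A spring holds it open; pushed down past about 0.1 rad the roller catch on the far rim snaps over its edge and holds it below 0.04; about 10 N at the free edge
- cover_red_press (a point): point on the outer face of the red cover, on its middle line, 52 mm from the hinge along the face and 29 mm off it across; moves with the cover, z is the outward normal. The cover is a hollow cap 60 mm wide, free edge 66 mm from the hinge, skirts 28 mm deep; shut, its face is 59 mm above the bench; open, it stands up, face to the robot, leaning 10 deg back, top 95 mm above the bench
- bay_yellow (a point): centre of the inner floor of the yellow bay (4 mm above the bench). The bay is 46 x 46 mm inside and 24 mm deep, a yellow band on both outer faces and a yellow floor; a seated cartridge stands 22 mm out of it
- cover_yellow_flap (a joint): angle of the white snap cover with yellow tabs over the yellow bay: 0 = shut, 1.75 = standing open (rad). A spring holds it open; pushed down past about 0.1 rad the roller catch on the far rim snaps over its edge and holds it below 0.04; about 10 N at the free edge
- cover_yellow_press (a point): point on the outer face of the yellow cover, on its middle line, 52 mm from the hinge along the face and 29 mm off it across; moves with the cover, z is the outward normal. The cover is a hollow cap 60 mm wide, free edge 66 mm from the hinge, skirts 28 mm deep; shut, its face is 59 mm above the bench; open, it stands up, face to the robot, leaning 10 deg back, top 95 mm above the bench
- bay_green (a point): centre of the inner floor of the green bay (4 mm above the bench). The bay is 46 x 46 mm inside and 24 mm deep, a green band on both outer faces and a green floor; a seated cartridge stands 22 mm out of it
- cover_green_flap (a joint): angle of the white snap cover with green tabs over the green bay: 0 = shut, 1.75 = standing open (rad). A spring holds it open; pushed down past about 0.1 rad the roller catch on the far rim snaps over its edge and holds it below 0.04; about 10 N at the free edge
- cover_green_press (a point): point on the outer face of the green cover, on its middle line, 52 mm from the hinge along the face and 29 mm off it across; moves with the cover, z is the outward normal. The cover is a hollow cap 60 mm wide, free edge 66 mm from the hinge, skirts 28 mm deep; shut, its face is 59 mm above the bench; open, it stands up, face to the robot, leaning 10 deg back, top 95 mm above the bench
- bay_blue (a point): centre of the inner floor of the blue bay (4 mm above the bench). The bay is 46 x 46 mm inside and 24 mm deep, a blue band on both outer faces and a blue floor; a seated cartridge stands 22 mm out of it
- cover_blue_flap (a joint): angle of the white snap cover with blue tabs over the blue bay: 0 = shut, 1.75 = standing open (rad). A spring holds it open; pushed down past about 0.1 rad the roller catch on the far rim snaps over its edge and holds it below 0.04; about 10 N at the free edge
- cover_blue_press (a point): point on the outer face of the blue cover, on its middle line, 52 mm from the hinge along the face and 29 mm off it across; moves with the cover, z is the outward normal. The cover is a hollow cap 60 mm wide, free edge 66 mm from the hinge, skirts 28 mm deep; shut, its face is 59 mm above the bench; open, it stands up, face to the robot, leaning 10 deg back, top 95 mm above the bench
- dial_knob (a joint): angle of the black dial knob, 0 to 4.4 rad, growing clockwise seen from above; at 0 its white pointer points 1.9 rad counterclockwise (from above) of the feeder's +x. The orange mark is at 2.2, about the feeder's +x side; black ticks every 0.55 rad
- dial_grip (a point): on the dial's axis, at the height to grip (78 mm above the bench). The knob's grip is an upright bar 42 mm long, 12 mm wide, 22 mm tall (top 86 mm above the bench); x of this frame runs along the bar to its pointer end
- dial_mark (a point): the orange mark on the white scale disc, 30 mm from the dial's axis
- cart_red: plant-food cartridge, white box 36 x 36 x 46 mm tall with a red band round its upper half and a red dot on top, 70 g; origin at the centre of its underside, z up. None if this cartridge is absent
- cart_yellow: plant-food cartridge, white box 36 x 36 x 46 mm tall with a yellow band round its upper half and a yellow dot on top, 70 g; origin at the centre of its underside, z up. None if this cartridge is absent
- cart_green: plant-food cartridge, white box 36 x 36 x 46 mm tall with a green band round its upper half and a green dot on top, 70 g; origin at the centre of its underside, z up. None if this cartridge is absent
- cart_blue: plant-food cartridge, white box 36 x 36 x 46 mm tall with a blue band round its upper half and a blue dot on top, 70 g; origin at the centre of its underside, z up. None if this cartridge is absent
- pot: terracotta pot, 110 mm across the rim, 100 mm tall; origin at the centre of its underside (bystander)
- rake: black steel bonsai rake lying flat, 200 mm long, 10 mm thick; origin under the handle (bystander)
Not all that is in view belongs to the job. What is shaped like the cart_red but purple is not meant.

How it is judged:
By the outcome, as a careful person would: the job done as asked, in the order asked, and still so for the second after the job is handed in, with the robot touching nothing.
Of cart_red, cart_yellow, cart_green, cart_blue only 2 to 4 are there at a start; the rules pass over those that are not, and their reading is None.
At some moment in a run one of cart_red, cart_yellow, cart_green, cart_blue may be knocked a few centimetres aside while the robot is not near it.
It also fails if it takes over 210 s, if anything falls off the work surface, if the arm or the gripper's body presses on something with over 40 N, if the wrist force passes 120 N, or if a joint passes its speed limit or range.

ROBOT

A 6-joint arm with a two-finger parallel gripper is mounted at the origin on the work surface. World frame = base frame: x ahead of the robot, y to its left, z up, the work surface at z = 0. Lengths are in m, angles in rad, forces in N, time in s.
With the tool pointing down it reaches from about 0.375 to 0.975 m from the base axis. Payload 3.8 kg.
Tool frame: the origin (TCP) lies at the very end of the fingers, on their centre line; the grasp point (between the pads) lies bot.grasp_offset behind it (bot.grasp_offset is the distance from the TCP to the grasp point, in m); y points along the fingers, x is the direction in which the jaws open and shut, and the axes are right-handed (so a half turn about y gives the same grasp; the last joint's range is limited). The gripper opens to 85 mm and grips with 20 to 120 N. Pads are 22 mm wide; open, the fingers measure 114 mm over their backs; the gripper's body (76 mm by 85 mm) begins 54 mm behind the grasp point. The pads swing forward as they close: fully open they stand 13 mm farther back than shut.
Start: joints at [-1.332, 0.264, 1.604, -0, 1.274, -0.037], TCP at [0.184, -0.649, 0.231] pointing down, gripper open.
Joint ranges: [-2.63, 2.63], [-0.94, 2.18], [0.31, 2.57], [-1.31, 4.45], [0, 2.66], [-2.55, 2.55]. Speed limits (rad/s): [2.57, 2.57, 3.14, 3.14, 3.14, 3.14].

INTERFACE

Orientations are given as a rotation vector (axis times angle).
In Python, from workcell import sensors, read_camera, job, bot gives the robot as it stands.
- The arm moves only by the tool arm_command, never from a script. Its argument "deltas" is a list of rows, each a list of 4 numbers: the shift along the tool's x, y, z in m, then the turn about the tool's y in rad. A call has 1 to 20 rows; each row shifts and turns the commanded pose from where the row before left it, along the tool's axes as they then stand; what a row does not reach is not made up. A row lasts 1/8 s, in which the tool goes at most 62.5 mm and 10.7 degrees, less where a joint would pass 70% of its speed; a pose out of reach is approached as far as the arm can. A call is refused whole if a number of a shift passes 0.0625 or a number of a turn 0.188, either way. A call with a gripper value outside its range is refused whole. "fingers" is the finger opening in m, from 0 to 0.0854, set as the call begins (left out, the last holds). The fingers move at their own pace and stop on an object; "newtons" is the grip in N (left out, the last holds). Time passes only in rows, so rows that do not move let the fingers close. It gives the time, the measured TCP pose, the force and the opening at its end, in the units of the state.
- sensors.read_state(): the state, without advancing time (a new reading comes with each control period).
- read_camera(name): name is "side" or "top" or "wrist"; returns a dict with "color" (400x640x3 uint8, red, green, blue), "vfov" (degrees; the focal length in pixels is half the picture's height over the tangent of half this angle, whatever the lens; pixels are square), "cx", "cy" (the principal point, pixels), "R" (3x3) and "t" (3): a world point X has camera coordinates R X + t; the wrist camera has in their place "T_tool_cam" (4x4, takes a point from camera to tool coordinates, whose origin is the TCP and whose axes are the tool frame's). Camera axes: x right, y down, z forward; pixel columns grow to the right and rows downward; lengths in m; the calibration is good to about 2 mm. The wrist camera is an equidistant fisheye: a pixel r from the principal point sees the ray r / f radians off the axis. A picture is of the moment at which its call begins: read the wrist's pose just before it. There is no depth.
- job.finish_job(): hands the job in, once; it reports no verdict.
The state is a dict: "time": time; "q": joint angles; "joint_vel": joint speeds; "joint_torque": joint torques, N m; "tool_pos": TCP position; "tcp_rot": TCP orientation; "wrist_force": force on the tool from outside, world axes, zero at the start; "torque": the same for the moment, N m; "width": opening from 0.0 (shut) to 1.0 (fully open).
Only numpy, scipy, OpenCV 4.12 (cv2) and the standard library are available. Lean on these libraries where they do the work, as an engineer would, in place of code of your own. Each camera call takes 0.05 s, during which the arm holds its last target.

## Working session

There is one attempt and no reset: what is moved stays moved. The work goes in short steps, Python scripts to look and compute and a tool call to move; the robot and the scene stay as the last step left them, time stands still between calls to the robot, and variables do not carry over. Pictures are saved under pics/ and viewed, and the job is handed in when it is done.

Besides the shell and the picture viewer there is one more tool, called as name(argument=value, ...) on one line, values as JSON. arm_command: Moves the arm, as the interface text tells. Its arguments: {"type":"object","properties":{"deltas":{"type":"array"},"fingers":{"type":"number"},"newtons":{"type":"number"}},"required":["deltas"]}

```bash
ls; mkdir -p pics
python3 - <<'E'
from workcell import sensors, read_camera, job, bot
import cv2
print(sensors.read_state()); print(bot.grasp_offset, [a for a in dir(bot) if a[0]!='_'])
for n in ['side','top','wrist']:
    c=read_camera(n); cv2.imwrite(f'pics/{n}0.png',c['color'][:,:,::-1])
    print(n,{k:v for k,v in c.items() if k!='color'})
E
```

```text
pics
{'time': 0.0, 'q': array([-1.33192938e+00,  2.64771748e-01,  1.60540185e+00,  1.37224815e-05,
        1.27368314e+00, -3.68843552e-02]), 'joint_vel': array([-0.00160002,  0.00031179, -0.00121914, -0.00080336, -0.00049185,
        0.00038893]), 'joint_torque': array([ 1.19130527e-04, -5.15114129e+01, -3.67312932e+01,  1.04818469e-04,
        1.28784249e-02, -4.98170337e-06]), 'tool_pos': array([ 0.18361986, -0.64877636,  0.22993445]), 'tcp_rot': array([-1.32563079,  1.00494113, -1.00203669]), 'wrist_force': array([ 0.40162611, -0.22734286,  0.52917896]), 'torque': array([ 0.00721719, -0.02460017, -0.04510324]), 'width': 1.0027502814840845}
0.0187 ['MotionError', 'grasp_offset']
side {'vfov': 50.30719944306778, 'cx': 312.9599507456694, 'cy': 192.42814755522448, 'R': array([[-0.98248564, -0.18617411,  0.0078216 ],
       [-0.13402209,  0.67685793, -0.72381035],
       [ 0.12946063, -0.71218154, -0.68995463]]), 't': array([0.54118876, 0.18100916, 0.96364041])}
top {'vfov': 51.07831644338354, 'cx': 319.26584348738197, 'cy': 202.94017198155393, 'R': array([[-0.02001957, -0.9994705 ,  0.02565012],
       [-0.99143488,  0.01653385, -0.12955118],
       [ 0.12905849, -0.02802398, -0.99124092]]), 't': array([-0.06776944,  0.55784279,  1.17581874])}
wrist {'vfov': 65.70646984690485, 'cx': 319.86171936256835, 'cy': 202.62428685291306, 'T_tool_cam': array([[ 9.99999674e-01, -2.50422310e-04,  7.67903746e-04,
        -1.08178330e-03],
       [-8.06948256e-04, -2.68604150e-01,  9.63250310e-01,
        -1.42557448e-01],
       [-3.49572347e-05, -9.63250615e-01, -2.68604265e-01,
         6.83830150e-02],
       [ 0.00000000e+00,  0.00000000e+00,  0.00000000e+00,
         1.00000000e+00]])}
```

View pics/top0.png

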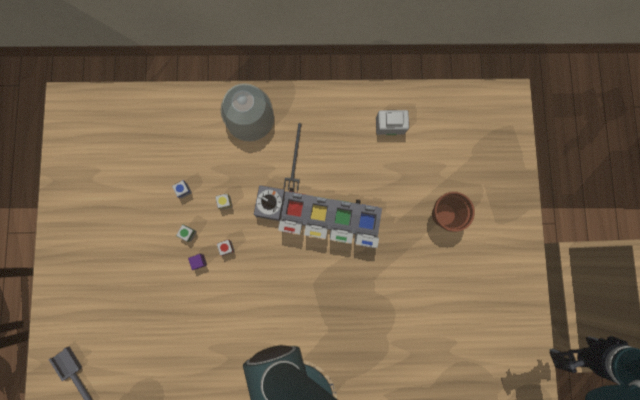

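View pics/side0.png

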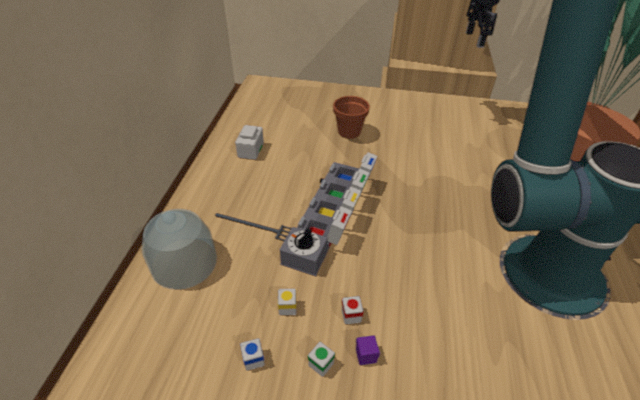

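View pics/wrist0.png

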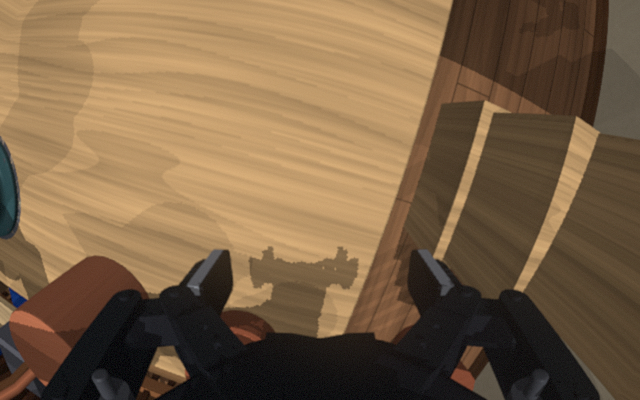

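Top view: carts blue (181,188), yellow (223,202), green (186,234), red (225,247), and a purple decoy (197,262). The dial is at (269,202) and the bays run from (295,210) to (368,222). I'll zoom in to measure.

```bash
cat > h.py <<'E'
import numpy as np, cv2
from scipy.spatial.transform import Rotation as Ro
from workcell import sensors, read_camera, job, bot
def snap(n):
    s=sensors.read_state(); c=read_camera(n)
    if n=='wrist':
        R=Ro.from_rotvec(s['tcp_rot']).as_matrix(); T=np.eye(4);T[:3,:3]=R;T[:3,3]=s['tool_pos']
        c['W']=T@c['T_tool_cam']
    else:
        W=np.eye(4);W[:3,:3]=c['R'].T;W[:3,3]=-c['R'].T@c['t'];c['W']=W
    c['fish']=n=='wrist'; c['f']=200/np.tan(np.radians(c['vfov'])/2)
    return c
def ray(c,u,v):
    x=(u-c['cx'])/c['f'];y=(v-c['cy'])/c['f']
    if c['fish']:
        r=np.hypot(x,y); d=np.array([x/r*np.sin(r),y/r*np.sin(r),np.cos(r)]) if r>1e-9 else np.array([0,0,1.])
    else: d=np.array([x,y,1.])
    return c['W'][:3,3],c['W'][:3,:3]@d
def hit(c,u,v,z):
    o,d=ray(c,u,v); return o+d*(z-o[2])/d[2]
def proj(c,X):
    X=np.asarray(X,float); p=c['W'][:3,:3].T@(X-c['W'][:3,3])
    if c['fish']:
        r=np.hypot(p[0],p[1]);th=np.arctan2(r,p[2]);x,y=p[0]/r*th,p[1]/r*th
    else: x,y=p[0]/p[2],p[1]/p[2]
    return np.array([c['cx']+c['f']*x,c['cy']+c['f']*y])
def save(c,name,box=None,k=1):
    im=c['color'][:,:,::-1]
    if box: im=im[box[1]:box[3],box[0]:box[2]]
    cv2.imwrite('pics/'+name,cv2.resize(im,None,fx=k,fy=k,interpolation=cv2.INTER_CUBIC))
def down(yaw):
    # tool y = -z world ; tool x = (cos yaw, sin yaw,0)
    x=np.array([np.cos(yaw),np.sin(yaw),0]);y=np.array([0,0,-1.]);return np.column_stack([x,y,np.cross(x,y)])
def st():
    s=sensors.read_state();R=Ro.from_rotvec(s['tcp_rot']).as_matrix()
    return s,R
E
python3 - <<'E'
from h import *
c=snap('top'); save(c,'t1.png',(160,160,400,280),3.3)
for n,u,v,z in [('cb',181,187,.046),('cy',223,201,.046),('cg',185.5,233,.046),('cr',224.5,247,.046),('pu',197,262,.046),('dial',269,202,.07),('red',294.5,209,.004),('blue',367.5,221,.004),('pot',453,212,.1)]:
    print(n,hit(c,u,v,z).round(3))
s,R=st();print(R.round(3))
c=snap('side'); save(c,'s1.png',(220,140,400,380),2.5)
E
```

```text
cb [0.608 0.318 0.046]
cy [0.566 0.198 0.046]
cg [0.476 0.302 0.046]
cr [0.434 0.192 0.046]
pu [0.394 0.268 0.046]
dial [0.557 0.064 0.07 ]
red [ 0.544 -0.005  0.004]
blue [ 0.504 -0.221  0.004]
pot [ 0.517 -0.445  0.1  ]
[[ 0.272 -0.     0.962]
 [-0.962  0.001  0.272]
 [-0.001 -1.     0.   ]]
```

View pics/t1.png

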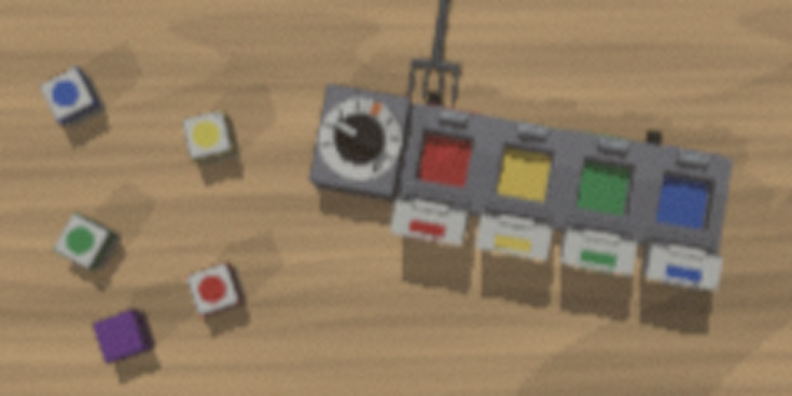

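View pics/s1.png

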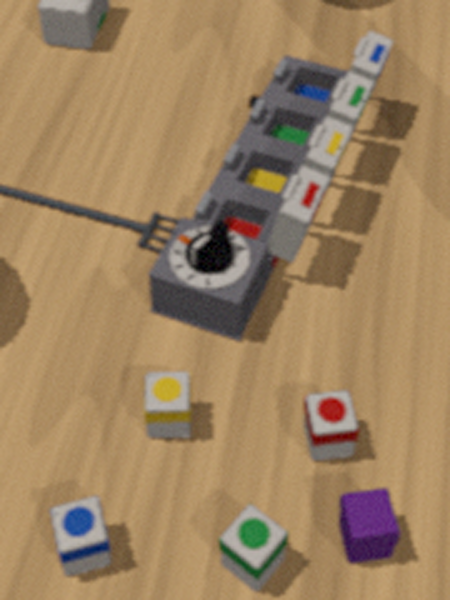

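arm_command(deltas=[[0,-0.04,0,0.153],[0,-0.04,0,0.153],[0,-0.04,0,0.153],[-0.04,0,0.025,0],[-0.04,0,0.025,0],[-0.04,0,0.025,0],[-0.04,0,0.025,0],[-0.04,0,0.025,0],[-0.04,0,0.025,0],[-0.04,0,0.025,0],[-0.04,0,0.025,0],[-0.04,0,0.025,0],[-0.04,0,0.025,0],[-0.04,0,-0.007,0],[-0.04,0,-0.007,0],[-0.04,0,-0.007,0],[-0.04,0,-0.007,0],[-0.04,0,-0.007,0],[0,0,0,0],[0,0,0,0]])

```text
time: 2.75
tool_pos: [0.5045, -0.099, 0.3513]
tcp_rot: [-1.118, 1.342, -1.343]
wrist_force: [-0.3, 1.0, -0.6]
width: 1.0
```

Run:
```python
from h import *
s,R=st();print(s['tool_pos'],R.round(3),s['q'].round(3))
c=snap('wrist'); save(c,'w1.png',None,1.25)
```

```text
[ 0.50449535 -0.09898465  0.35129088] [[-0.182  0.     0.983]
 [-0.983 -0.001 -0.182]
 [ 0.001 -1.     0.   ]] [-2.420e-01 -9.600e-02  1.775e+00 -1.000e-03  1.463e+00  1.512e+00]
```

View pics/w1.png

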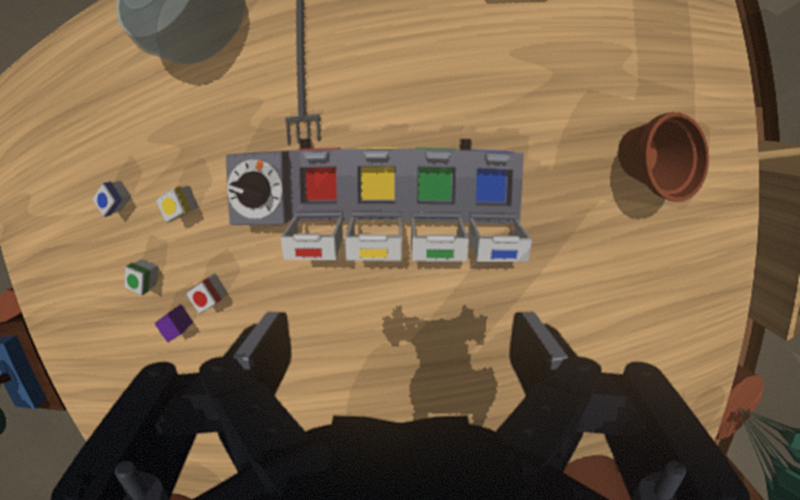

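Run:
```python
from h import *
import pickle
c=snap('wrist'); pickle.dump((c,),open('w1.pkl','wb')); save(c,'w2.png',(175,110,435,220),3)
```

```text
(no output)
```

View pics/w2.png

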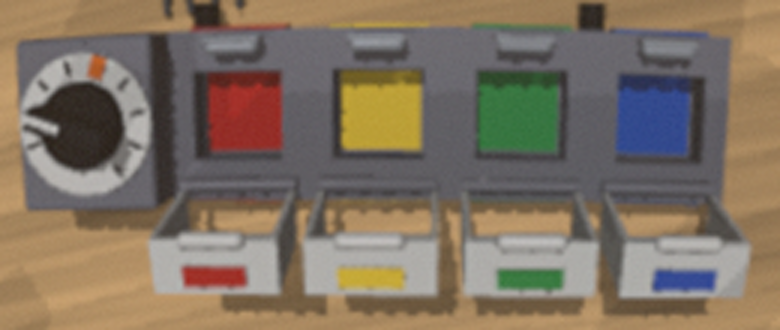

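Run:
```python
from h import *
import pickle
from scipy.optimize import least_squares
c,=pickle.load(open('w1.pkl','rb'))
P=[];L=[]
for y,cs in [(71,[(196,70),(285,70),(284,158),(196,160)]),(-1,[(336,68),(426,68),(424,158),(336,160)]),(-73,[(476,68),(567,70),(565,160),(476,158)]),(-145,[(616,72),(706,75),(702,163),(616,159)])]:
    for (u,v),(dx,dy) in zip(cs,[(23,23),(23,-23),(-23,-23),(-23,23)]):
        P.append((u/3+175,v/3+110));L.append((dx,y+dy,28))
P=np.array(P);L=np.array(L)/1e3
def w(p,L):
    cc,ss=np.cos(p[2]),np.sin(p[2]);return np.column_stack([p[0]+cc*L[:,0]-ss*L[:,1],p[1]+ss*L[:,0]+cc*L[:,1],L[:,2]])
f=lambda p:(np.array([proj(c,X) for X in w(p,L)])-P).ravel()
r=least_squares(f,[.53,-.08,-.18]);print(r.x,np.abs(r.fun).max(),np.sqrt((r.fun**2).mean()))
p=r.x
ex=np.array([(44,-181.5,28),(-44,-181.5,28),(0,144,64),(44,181.5,56),(-44,181.5,56)])/1e3
for X in w(p,ex): print(((proj(c,X)-[175,110])*3).round(0))
t=snap('top')
print('top',[proj(t,X).round(1) for X in w(p,np.array([(0,71,4),(0,-145,4),(0,144,70)])/1e3)])
```

```text
[ 0.53338995 -0.07487169 -0.18869305] 1.213222536334456 0.4646292579265765
[733.  36.]
[724. 203.]
[ 79. 127.]
[14. 41.]
[ 25. 213.]
top [array([294.5, 208.1]), array([366.2, 220.4]), array([268.1, 200.9])]
```

arm_command(deltas=[[-0.041,0.006,-0.012,0.001],[-0.041,0.006,-0.012,0.001],[-0.041,0.006,-0.012,0.001],[-0.041,0.006,-0.012,0.001],[-0.041,0.006,-0.012,0.001],[-0.041,0.006,-0.012,0.001],[-0.041,0.006,-0.012,0],[-0.041,0.006,-0.012,0],[0,0,0,0],[0,0,0,0]])

```text
time: 4.15
tool_pos: [0.4714, 0.2406, 0.3031]
tcp_rot: [-1.114, 1.347, -1.348]
wrist_force: [-0.4, -0.0, 0.5]
width: 1.002
```

Run:
```python
from h import *
import pickle
s,R=st();print(s['tool_pos'],R.round(3),s['q'].round(3))
c=snap('wrist'); pickle.dump((c,),open('w3.pkl','wb')); save(c,'w3.png',None,1.25)
```

```text
[0.47142772 0.24060181 0.30311842] [[-0.189 -0.     0.982]
 [-0.982 -0.001 -0.189]
 [ 0.001 -1.    -0.   ]] [ 4.250e-01 -5.100e-02  1.819e+00 -1.000e-03  1.374e+00  2.186e+00]
```

View pics/w3.png

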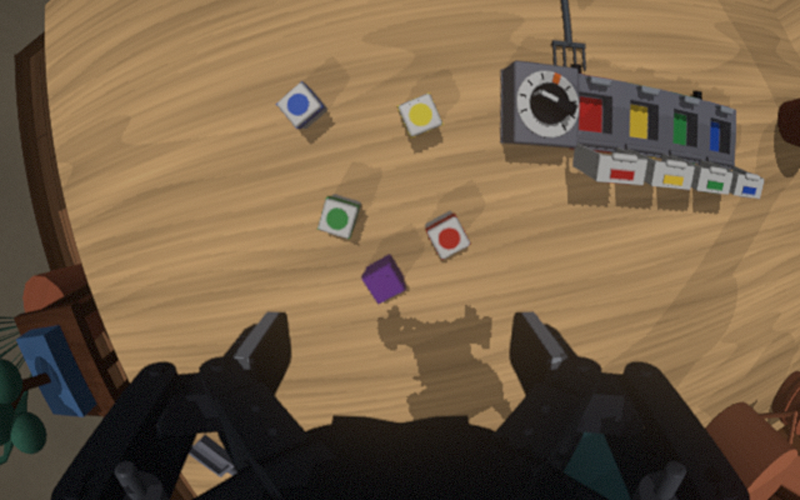

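Run:
```python
from h import *
import pickle
c,=pickle.load(open('w3.pkl','rb'))
im=c['color'][:,:,::-1]
t=[]
for n,(u,v) in dict(b=(239,84),y=(336,92),g=(271,174),r=(358,190)).items():
    t.append(cv2.resize(im[v-28:v+28,u-35:u+35],None,fx=5.6,fy=5.6,interpolation=cv2.INTER_CUBIC))
cv2.imwrite('pics/w4.png',np.vstack([np.hstack(t[:2]),np.hstack(t[2:])])[:600]); print(t[0].shape)
```

```text
(314, 392, 3)
```

View pics/w4.png

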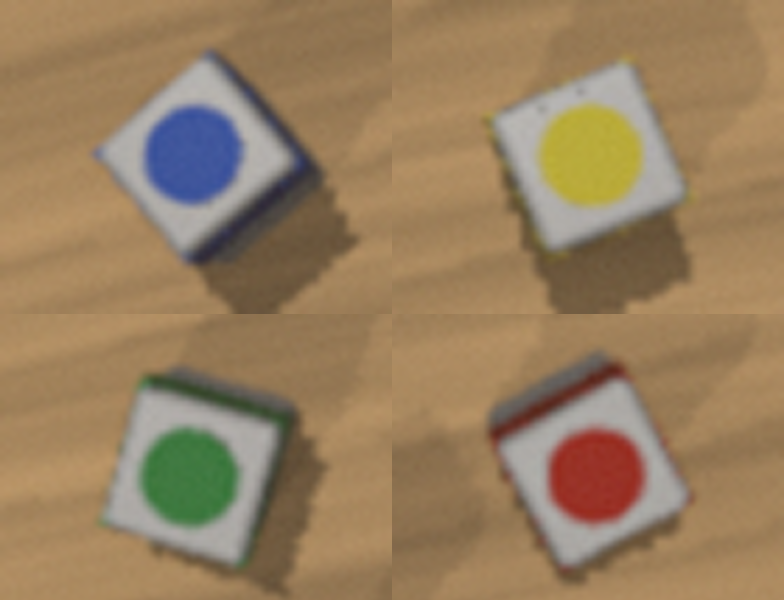

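Run:
```python
from h import *
import pickle
c,=pickle.load(open('w3.pkl','rb'))
D=dict(b=((239,84),0,0,[(208,50),(98,153),(190,260),(303,160)],(193,154)),
y=((336,92),392,0,[(628,62),(490,120),(548,250),(686,195)],(591,157)),
g=((271,174),0,314,[(145,388),(102,520),(242,565),(285,425)],(190,476)),
r=((358,190),392,314,[(622,375),(497,440),(567,568),(690,497)],(596,475)))
for n,((u,v),ox,oy,cs,d) in D.items():
    g=lambda p:hit(c,u-35+(p[0]-ox)/5.6,v-28+(p[1]-oy)/5.6,.046)[:2]
    W=np.array([g(p) for p in cs]); e=np.roll(W,-1,0)-W
    a=np.degrees(np.angle(np.mean(np.exp(4j*np.arctan2(e[:,1],e[:,0]))))/4)
    print(n,'dot',g(d).round(4),'mean',W.mean(0).round(4),'sides',np.linalg.norm(e,axis=1).round(4),'yaw mod90 deg',a.round(1))
```

```text
b dot [0.6061 0.3228] mean [0.6055 0.3215] sides [0.0353 0.0351 0.0351 0.0358] yaw mod90 deg 28.7
y dot [0.5679 0.2012] mean [0.5683 0.2018] sides [0.0342 0.0328 0.0341 0.0335] yaw mod90 deg 12.6
g dot [0.4786 0.3071] mean [0.4787 0.3063] sides [0.0337 0.0354 0.0354 0.0342] yaw mod90 deg -29.1
r dot [0.435  0.1945] mean [0.4361 0.1947] sides [0.0333 0.0361 0.0343 0.0344] yaw mod90 deg 18.9
```

```bash
cat >> h.py <<'E'
FX,FY,FA=0.5334,-0.0749,-0.1887
def fw(x,y,z): # feeder local mm -> world
    x,y=x/1e3,y/1e3;c,s=np.cos(FA),np.sin(FA);return np.array([FX+c*x-s*y,FY+s*x+c*y,z/1e3])
def floc(X):
    d=np.array(X[:2])-[FX,FY];c,s=np.cos(FA),np.sin(FA);return np.array([c*d[0]+s*d[1],-s*d[0]+c*d[1],X[2]])*1e3
def plan(X,yawdeg):
    s,R=st(); cur=np.arctan2(R[1,0],R[0,0]); t=cur-np.radians(yawdeg); t=(t+np.pi/2)%np.pi-np.pi/2
    if s['q'][5]+t>2.5: t-=np.pi
    N=down(cur-t); print('turn',t.round(3),'q6->',(s['q'][5]+t).round(2),'then shift',(N.T@(np.array(X)-s['tool_pos'])).round(4),'cur',s['tool_pos'].round(4),'yaw',np.degrees(cur).round(2),'w',s['width'].round(3),'F',s['wrist_force'].round(1),'t',s['time'])
E
python3 - <<'E'
from h import *
plan([.5682,.2015,.15],12.6+90)
plan([.5682,.2015,.026],12.6+90)
E
```

```text
Traceback (most recent call last):
  File "h.py", line 45, in plan
    N=down(cur-t); print('turn',t.round(3),'q6->',(s['q'][5]+t).round(2),'then shift',(N.T@(np.array(X)-s['tool_pos'])).round(4),'cur',s['tool_pos'].round(4),'yaw',np.degrees(cur).round(2),'w',s['width'].round(3),'F',s['wrist_force'].round(1),'t',s['time'])
                                                                                                                                                                                                 ^^^^^^^^^^^^^^^^
AttributeError: 'float' object has no attribute 'round'
```

```bash
sed -i "s/s\['width'\].round(3)/round(s['width'],3)/" h.py
python3 - <<'E'
from h import *
plan([.5682,.2015,.15],12.6+90)
E
```

```text
turn -0.41 q6-> 1.78 then shift [0.059  0.1533 0.0858] cur [0.4716 0.2403 0.3033] yaw -100.91 w 0.999 F [-0.  -0.5 -0.1] t 4.2
```

arm_command(deltas=[[0,0,0,-0.137],[0,0,0,-0.137],[0,0,0,-0.136],[0.015,0.033,0.0215,0],[0.015,0.034,0.0215,0],[0.0145,0.034,0.0215,0],[0.0145,0.034,0.0215,0],[0,0.034,0,0],[0,0.034,0,0],[0,0,0,0],[0,0,0,0]], fingers=0.062)

```text
time: 5.58
tool_pos: [0.569, 0.2021, 0.1017]
tcp_rot: [-1.304, 1.045, -1.047]
wrist_force: [-0.7, 0.8, 0.5]
width: 0.731
```

Run:
```python
from h import *
c=snap('wrist');save(c,'a1.png')
plan([.5682,.2015,.026],12.6+90); print(proj(c,[.5682,.2015,.046]))
```

```text
turn 0.0 q6-> 1.65 then shift [ 0.0007  0.0765 -0.0015] cur [0.5695 0.2025 0.1025] yaw -77.4 w 0.724 F [1.2 0.3 1.1] t 5.625
[321.81366454 222.58159526]
```

View pics/a1.png

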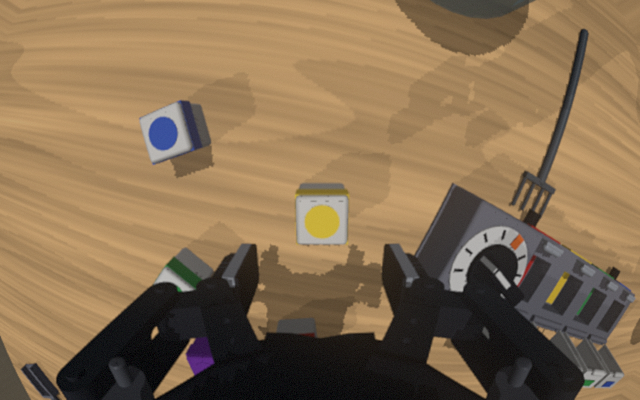

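arm_command(deltas=[[0.0005,0.025,-0.001,0],[0,0.025,0,0],[0,0.02,0,0],[0,0.006,0,0],[0,0,0,0],[0,0,0,0]])

```text
time: 6.38
tool_pos: [0.568, 0.2023, 0.0254]
tcp_rot: [-1.304, 1.044, -1.046]
wrist_force: [-0.2, 0.3, 0.3]
width: 0.726
```

arm_command(deltas=[[0,0,0,0],[0,0,0,0],[0,0,0,0],[0,0,0,0],[0,0,0,0]], fingers=0.02, newtons=35)

```text
time: 7.0
tool_pos: [0.5678, 0.2023, 0.0253]
tcp_rot: [-1.304, 1.044, -1.046]
wrist_force: [0.0, -0.0, 6.0]
width: 0.411
```

Run:
```python
from h import *
c=snap('wrist');save(c,'a2.png',(160,120,480,360),2)
plan([.5682,.2015,.026],12.6+90)
```

```text
turn 0.001 q6-> 1.65 then shift [ 0.0008 -0.0008  0.0002] cur [0.5678 0.2022 0.0252] yaw -77.35 w 0.416 F [-0.7  0.6  6.4] t 7.05
```

View pics/a2.png

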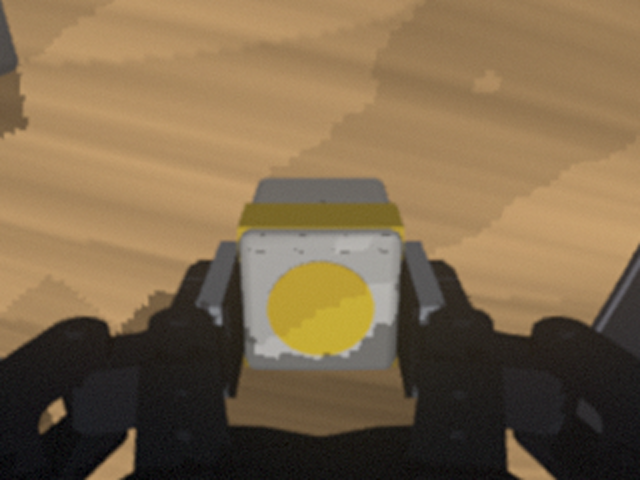

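arm_command(deltas=[[0,-0.015,0,0],[0,-0.04,0,0],[0,-0.04,0,0],[0,-0.04,0,0.1365],[0,0,0,0.1365],[0,0,0,0.1365],[0,0,0,0]])

```text
time: 7.92
tool_pos: [0.5666, 0.2019, 0.1596]
tcp_rot: [-1.115, 1.346, -1.346]
wrist_force: [0.8, 0.6, 0.3]
width: 0.413
```

Run:
```python
from h import *
print(np.degrees(FA)-90)
plan(fw(0,-1,160),np.degrees(FA)-90)
```

```text
-100.81171359411863
turn 0.001 q6-> 2.06 then shift [ 0.2791 -0.0004  0.0193] cur [0.5666 0.2019 0.1596] yaw -100.73 w 0.413 F [0.8 0.6 0.3] t 7.925
```

arm_command(deltas=[[0.04,0,0.003,0.001],[0.04,0,0.003,0],[0.04,0,0.003,0],[0.04,0,0.003,0],[0.04,0,0.003,0],[0.04,0,0.003,0],[0.039,0,0.001,0],[0,0.03,0,0],[0,0.03,0,0],[0,0,0,0],[0,0,0,0]])

```text
time: 9.3
tool_pos: [0.5336, -0.0756, 0.1001]
tcp_rot: [-1.114, 1.346, -1.347]
wrist_force: [-0.3, 0.2, 0.5]
width: 0.414
```

Run:
```python
from h import *
c=snap('wrist');save(c,'a3.png',(120,80,520,380),2)
plan(fw(0,-1,32),np.degrees(FA)-90)
```

```text
turn 0.0 q6-> 1.57 then shift [ 0.0004  0.0687 -0.0009] cur [ 0.5341 -0.0756  0.1007] yaw -100.8 w 0.413 F [ 0.1 -0.1  0.9] t 9.35
```

View pics/a3.png

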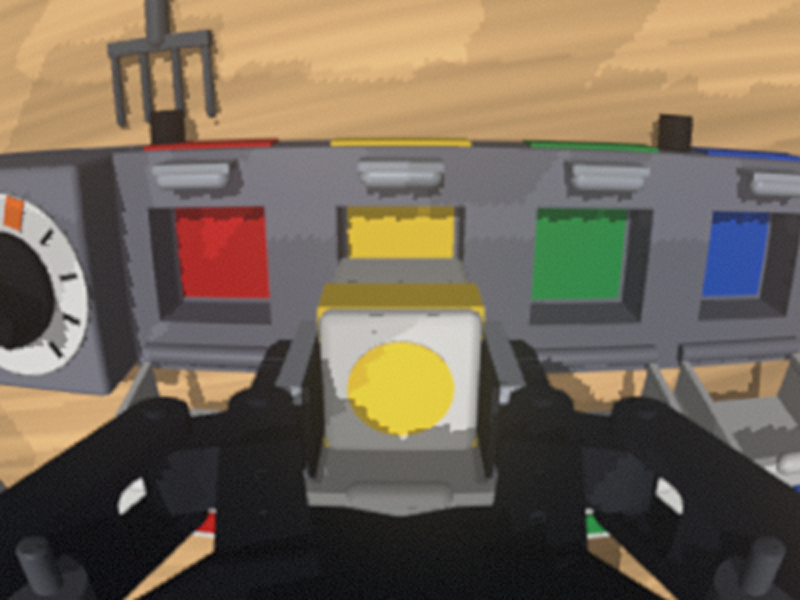

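arm_command(deltas=[[0,0.02,-0.001,0],[0,0.015,0,0],[0,0.015,0,0],[0,0.01,0,0],[0,0.008,0,0],[0,0,0,0],[0,0,0,0]])

```text
time: 10.22
tool_pos: [0.5325, -0.0755, 0.0316]
tcp_rot: [-1.113, 1.347, -1.348]
wrist_force: [-0.5, -0.1, -0.3]
width: 0.415
```

Run:
```python
from h import *
c=snap('wrist');save(c,'a4.png',(120,80,520,380),2)
c=snap('side');save(c,'a4s.png',(220,120,420,280),3.5)
plan(fw(0,-1,32),np.degrees(FA)-90)
```

```text
turn -0.001 q6-> 1.57 then shift [ 0.0002 -0.0001  0.0006] cur [ 0.5327 -0.0755  0.0319] yaw -100.87 w 0.412 F [ 0.5 -0.8 -0. ] t 10.325
```

View pics/a4.png

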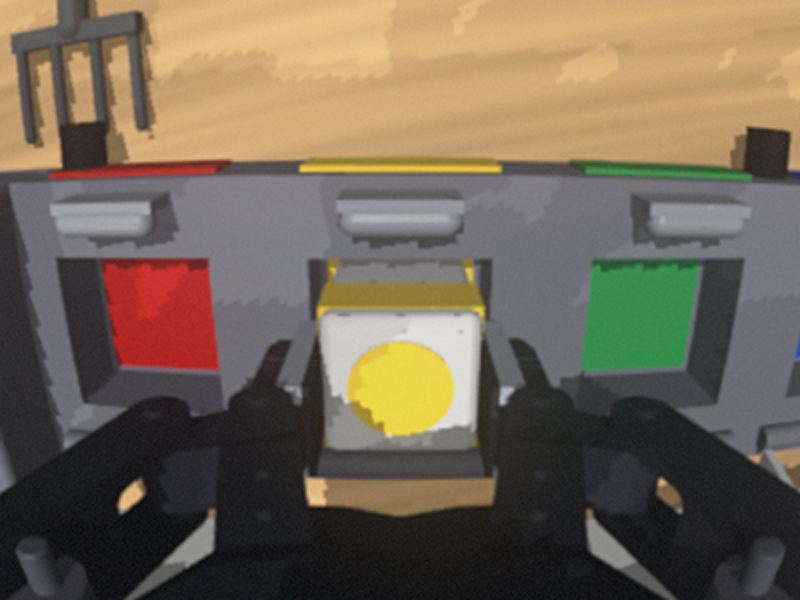

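View pics/a4s.png

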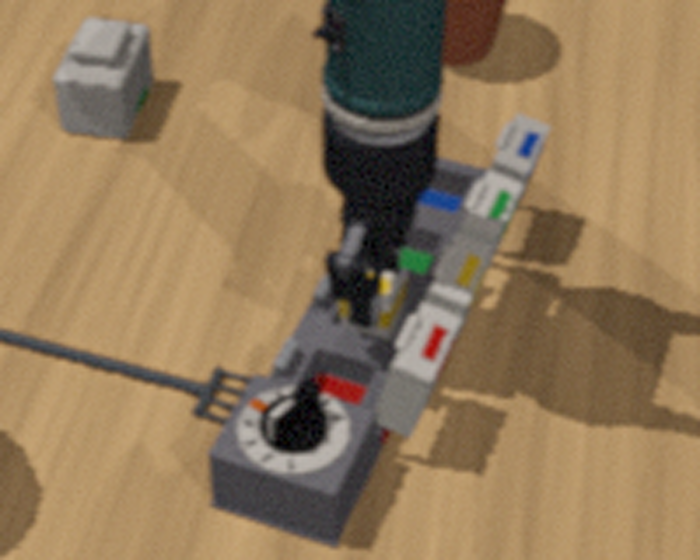

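arm_command(deltas=[[0,0,0,0],[0,0,0,0],[0,0,0,0]], fingers=0.052)

```text
time: 10.7
tool_pos: [0.5322, -0.0754, 0.0315]
tcp_rot: [-1.113, 1.347, -1.348]
wrist_force: [-0.5, 0.3, 1.2]
width: 0.608
```

arm_command(deltas=[[0,-0.02,0,0],[0,-0.03,0,0],[0,-0.04,0,0],[0,-0.04,0,0],[-0.001,0,0,0]])

```text
time: 11.32
tool_pos: [0.5354, -0.075, 0.1657]
tcp_rot: [-1.108, 1.341, -1.352]
wrist_force: [0.8, -0.6, -0.8]
width: 0.61
```

Run:
```python
from h import *
c=snap('wrist');save(c,'a5.png',None,1.25)
plan([.4355,.1946,.1],18.9)
s,R=st();print(s['q'])
```

```text
turn -2.09 q6-> -0.52 then shift [-0.0057  0.0633  0.2865] cur [ 0.5337 -0.0746  0.1633] yaw -100.87 w 0.604 F [-0.2  1.  -0.5] t 11.375
[-1.85141072e-01  5.81921437e-02  1.97126841e+00  1.01771417e-04
  1.10784840e+00  1.57535738e+00]
```

View pics/a5.png

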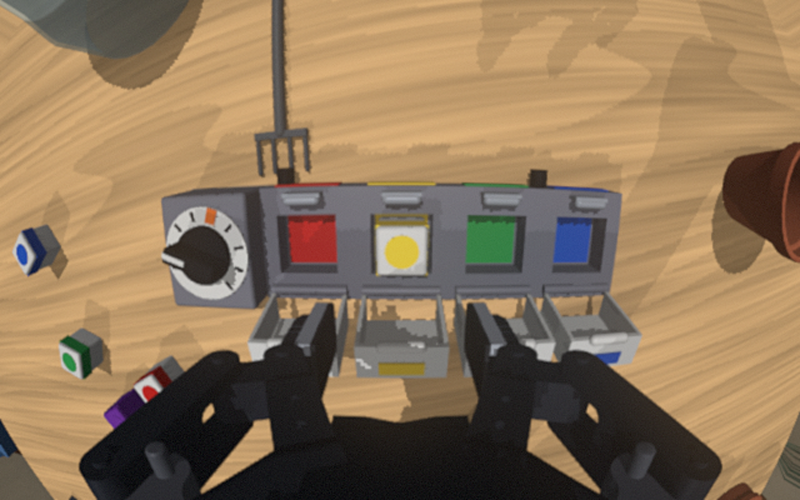

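Run:
```python
from h import *
plan([.4355,.1946,.1],108.9)
```

```text
turn -0.52 q6-> 1.06 then shift [-0.2865  0.0633 -0.0057] cur [ 0.5337 -0.0746  0.1633] yaw -100.87 w 0.604 F [-0.2  1.  -0.5] t 11.375
```

arm_command(deltas=[[0,0,0,-0.13],[0,0,0,-0.13],[0,0,0,-0.13],[0,0,0,-0.13],[-0.041,0,-0.001,0],[-0.041,0,-0.001,0],[-0.041,0,-0.001,0],[-0.041,0,-0.001,0],[-0.041,0,-0.001,0],[-0.041,0,-0.001,0],[-0.04,0,0,0],[0,0.032,0,0],[0,0.032,0,0],[0,0,0,0],[0,0,0,0]], fingers=0.06)

```text
time: 13.25
tool_pos: [0.4337, 0.194, 0.0972]
tcp_rot: [-1.348, 0.963, -0.962]
wrist_force: [-0.6, 0.1, 0.3]
width: 0.707
```

Run:
```python
from h import *
c=snap('wrist');save(c,'b1.png')
plan([.4355,.1946,.026],108.9); print(proj(c,[.4355,.1946,.046]))
```

```text
turn 0.0 q6-> 1.61 then shift [-0.      0.072   0.0011] cur [0.4345 0.1942 0.098 ] yaw -71.09 w 0.703 F [ 0.1  1.1 -0.1] t 13.3
[321.28357806 220.77591081]
```

View pics/b1.png

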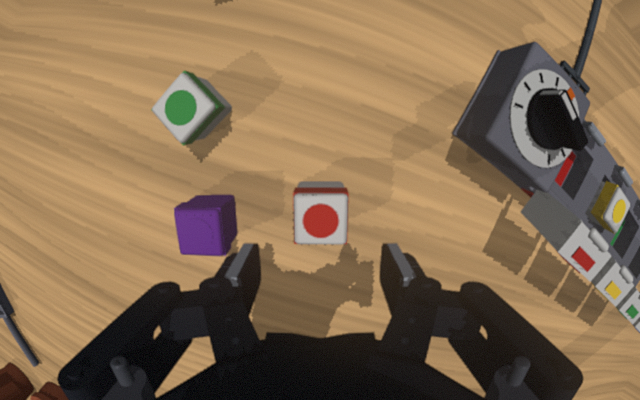

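arm_command(deltas=[[0,0.02,0.001,0],[0,0.02,0,0],[0,0.015,0,0],[0,0.01,0,0],[0,0.007,0,0],[0,0,0,0],[0,0,0,0]], fingers=0.051)

```text
time: 14.18
tool_pos: [0.4353, 0.1947, 0.0257]
tcp_rot: [-1.347, 0.962, -0.963]
wrist_force: [-0.9, -0.8, 0.1]
width: 0.596
```

arm_command(deltas=[[0,0,0,0],[0,0,0,0],[0,0,0,0],[0,0,0,0],[0,0,0,0]], fingers=0.02)

```text
time: 14.8
tool_pos: [0.4355, 0.1948, 0.026]
tcp_rot: [-1.346, 0.962, -0.963]
wrist_force: [0.6, 0.0, 5.8]
width: 0.415
```

Run:
```python
from h import *
c=snap('wrist');save(c,'b2.png',(120,80,520,380),2)
plan([.4355,.1946,.026],108.9)
```

```text
turn 0.0 q6-> 1.61 then shift [ 0.0002 -0.     -0.0001] cur [0.4355 0.1948 0.026 ] yaw -71.08 w 0.413 F [-0.4  0.6  5.1] t 14.85
```

View pics/b2.png

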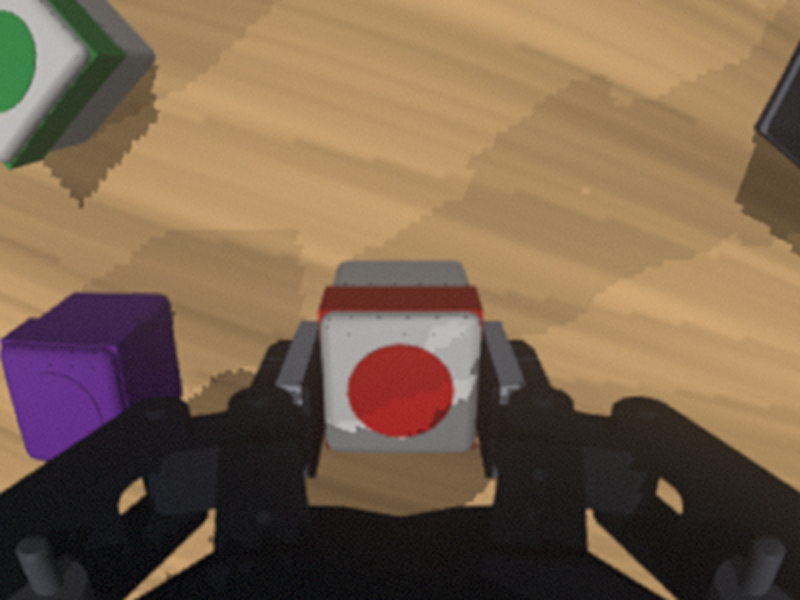

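arm_command(deltas=[[0,-0.015,0,0],[0,-0.04,0,0],[0,-0.04,0,0],[0,-0.04,0,0.13],[0,0,0,0.13],[0,0,0,0.13],[0,0,0,0.13],[0,0,0,0]])

```text
time: 15.85
tool_pos: [0.4344, 0.1943, 0.1605]
tcp_rot: [-1.115, 1.347, -1.346]
wrist_force: [0.4, 0.9, -0.3]
width: 0.414
```

Run:
```python
from h import *
c=snap('side');s,R=st();print(s['tool_pos'],s['width']); p=proj(c,s['tool_pos']);print(p)
u,v=p.astype(int);save(c,'b3s.png',(u-60,v-75,u+60,v+25),6)
c=snap('wrist');save(c,'b3w.png',(120,180,520,400),2)
plan(fw(0,67,160),np.degrees(FA)-90)
```

```text
[0.43445421 0.19437134 0.1604359 ] 0.4126287241962516
[356.84207577 268.80678428]
turn 0.001 q6-> 2.13 then shift [0.1789 0.0004 0.1477] cur [0.4345 0.1944 0.1604] yaw -100.74 w 0.414 F [ 0.   0.3 -0. ] t 15.95
```

View pics/b3s.png

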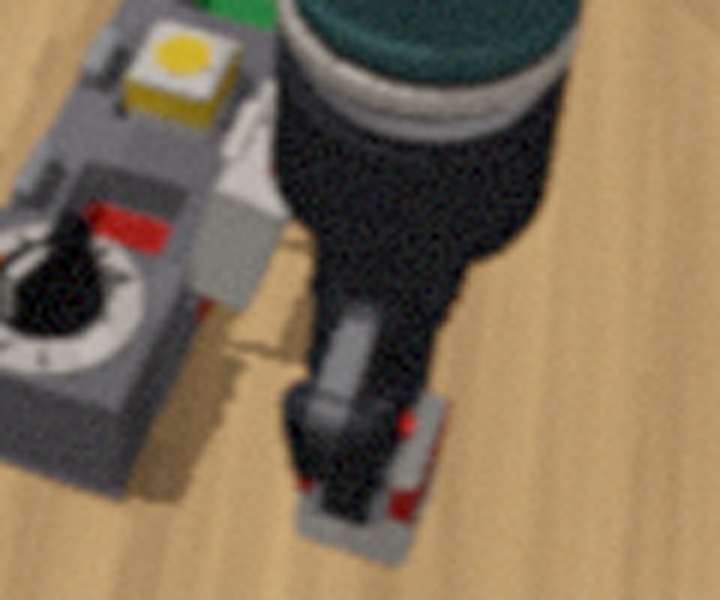

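View pics/b3w.png

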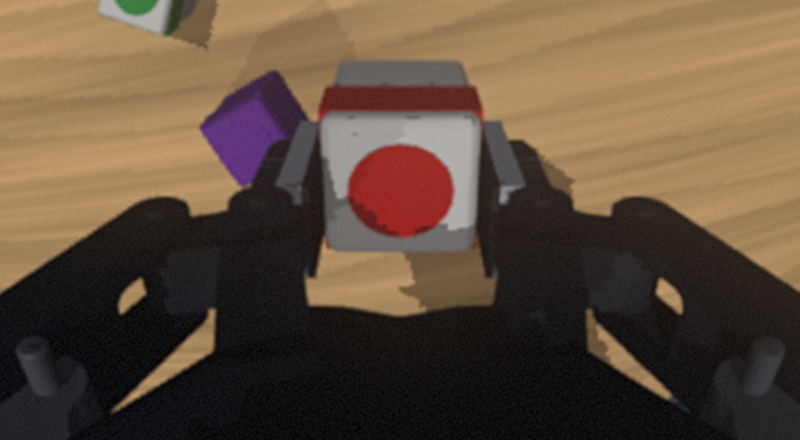

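Run:
```python
from h import *
w=snap('wrist');sd=snap('side');s,R=st()
p0=(356-60,268-75)
for (u,v) in [(120+135/2,180+203/2),(120+185/2,180+205/2)]:
  o,d=ray(w,u,v)
  for k in np.arange(.09,.16,.01):
    X=o+d*k; tl=R.T@(X-s['tool_pos']); print((u,v),(tl*1e3).round(0),((proj(sd,X)-p0)*6).round(0))
print(((proj(sd,s['tool_pos'])-p0)*6))
```

```text
(187.5, 281.5) [-38. -72.  25.] [256. 374.]
(187.5, 281.5) [-42. -64.  21.] [266. 408.]
(187.5, 281.5) [-46. -57.  16.] [276. 441.]
(187.5, 281.5) [-50. -49.  11.] [286. 475.]
(187.5, 281.5) [-54. -41.   6.] [295. 508.]
(187.5, 281.5) [-58. -33.   2.] [305. 541.]
(187.5, 281.5) [-62. -25.  -3.] [315. 574.]
(187.5, 281.5) [-67. -18.  -8.] [325. 607.]
(212.5, 282.5) [-31. -70.  24.] [267. 363.]
(212.5, 282.5) [-35. -62.  19.] [278. 395.]
(212.5, 282.5) [-38. -54.  14.] [289. 427.]
(212.5, 282.5) [-41. -46.  10.] [300. 459.]
(212.5, 282.5) [-45. -38.   5.] [311. 491.]
(212.5, 282.5) [-48. -30.  -0.] [322. 522.]
(212.5, 282.5) [-51. -21.  -5.] [333. 554.]
(212.5, 282.5) [-55. -13. -10.] [344. 585.]
[364.38856018 455.14628363]
```

arm_command(deltas=[[0.036,0,0.03,0.001],[0.036,0,0.03,0],[0.036,0,0.03,0],[0.036,0,0.03,0],[0.0345,0,0.0277,0],[0,0.03,0,0],[0,0.03,0,0],[0,0,0,0],[0,0,0,0]])

```text
time: 17.18
tool_pos: [0.5466, -0.0087, 0.1011]
tcp_rot: [-1.113, 1.347, -1.348]
wrist_force: [0.1, 0.1, -0.1]
width: 0.414
```

Run:
```python
from h import *
c=snap('wrist');save(c,'b4.png',(120,80,520,380),2)
plan(fw(0,67.5,40),np.degrees(FA)-90)
```

```text
turn -0.001 q6-> 1.7 then shift [ 0.0001  0.0618 -0.0011] cur [ 0.5472 -0.0087  0.1018] yaw -100.89 w 0.415 F [-0.2  0.4 -0.6] t 17.225
```

View pics/b4.png

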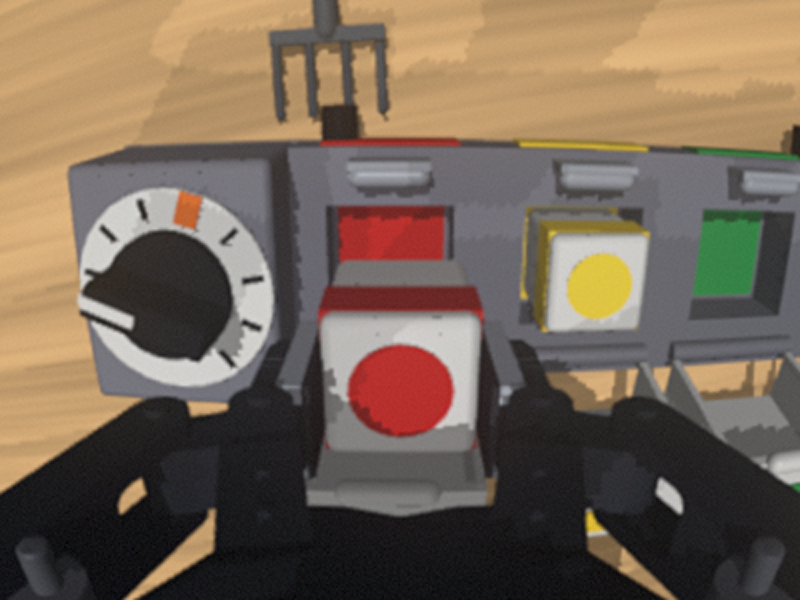

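arm_command(deltas=[[0,0.02,-0.001,0],[0,0.015,0,0],[0,0.01,0,0],[0,0.008,0,0],[0,0.005,0,0],[0,0,0,0],[0,0,0,0]])

```text
time: 18.1
tool_pos: [0.5454, -0.0086, 0.0426]
tcp_rot: [-1.112, 1.348, -1.349]
wrist_force: [0.2, 0.1, 0.5]
width: 0.414
```

Run:
```python
from h import *
c=snap('wrist');save(c,'b5.png',(120,80,520,380),2)
c=snap('side');save(c,'b5s.png',(240,160,400,280),4.5)
plan(fw(0,67.5,36),np.degrees(FA)-90)
```

```text
turn -0.002 q6-> 1.7 then shift [-0.0001  0.0067  0.0006] cur [ 0.5455 -0.0086  0.0427] yaw -100.93 w 0.415 F [-0.6  1.2 -0.6] t 18.2
```

View pics/b5.png

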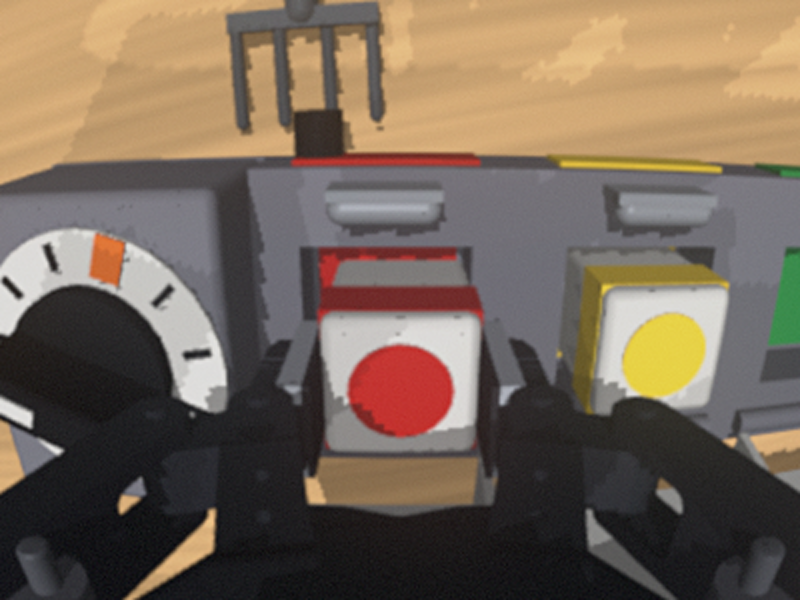

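View pics/b5s.png

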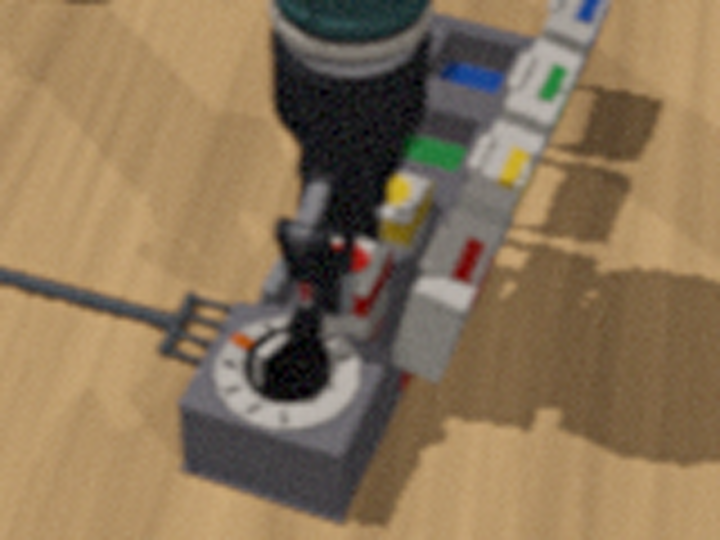

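arm_command(deltas=[[0,0.004,0.0005,0],[0,0,0,0],[0,0,0,0]])

```text
time: 18.58
tool_pos: [0.5455, -0.0087, 0.0382]
tcp_rot: [-1.113, 1.348, -1.348]
wrist_force: [0.2, 0.5, -0.7]
width: 0.412
```

arm_command(deltas=[[0,0,0,0],[0,0,0,0],[0,0,0,0]], fingers=0.043)

```text
time: 18.95
tool_pos: [0.5456, -0.0087, 0.0384]
tcp_rot: [-1.113, 1.348, -1.348]
wrist_force: [-0.1, -0.1, 0.0]
width: 0.503
```

Run:
```python
from h import *
c=snap('wrist');save(c,'b6.png',(120,80,520,380),2)
plan(fw(0,67.5,36),np.degrees(FA)-90)
```

```text
turn -0.002 q6-> 1.7 then shift [-0.0002  0.0024  0.0004] cur [ 0.5456 -0.0087  0.0384] yaw -100.93 w 0.504 F [-0.3  0.1  0.8] t 19.0
```

View pics/b6.png

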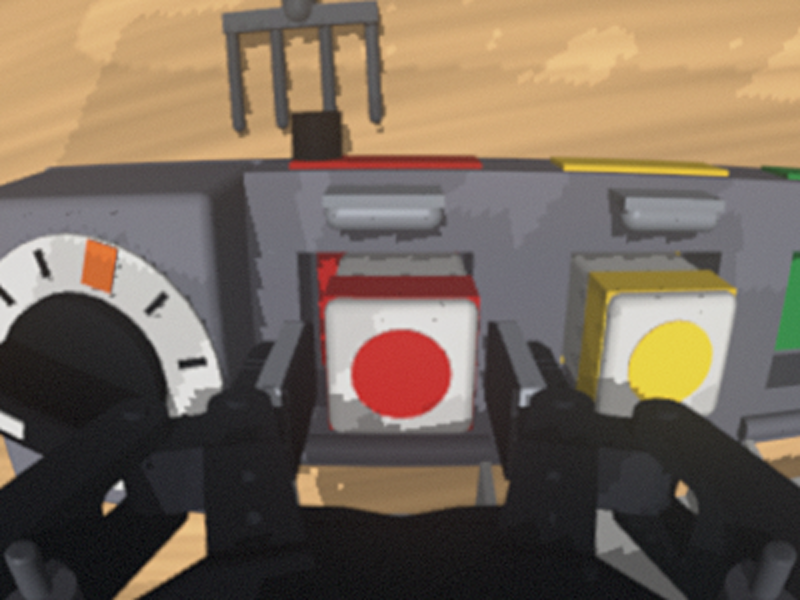

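Red dropped in upright (dot at ~(400,373) in the crop). I'll go up, then to green.

arm_command(deltas=[[0,-0.015,0,0],[0,-0.03,0,0],[0,-0.04,0,0],[0,-0.04,0,0],[0,0,0,0]])

```text
time: 19.62
tool_pos: [0.5491, -0.0089, 0.169]
tcp_rot: [-1.105, 1.341, -1.353]
wrist_force: [-0.3, -0.3, -0.1]
width: 0.508
```

Run:
```python
from h import *
c=snap('wrist');save(c,'b7.png',None,1.25)
plan([.4786,.3067,.1],60.9)
for X in ([.4786,.3067,.046],[.6058,.322,.046]): print(proj(c,X)*1.25)
```

```text
turn 0.317 q6-> 2.02 then shift [-0.2422  0.0664 -0.2135] cur [ 0.5474 -0.0087  0.1664] yaw -100.92 w 0.503 F [ 0.1 -0.3 -0.8] t 19.675
[111.9013815  370.12122217]
[ 59.07570739 255.34118459]
```

View pics/b7.png

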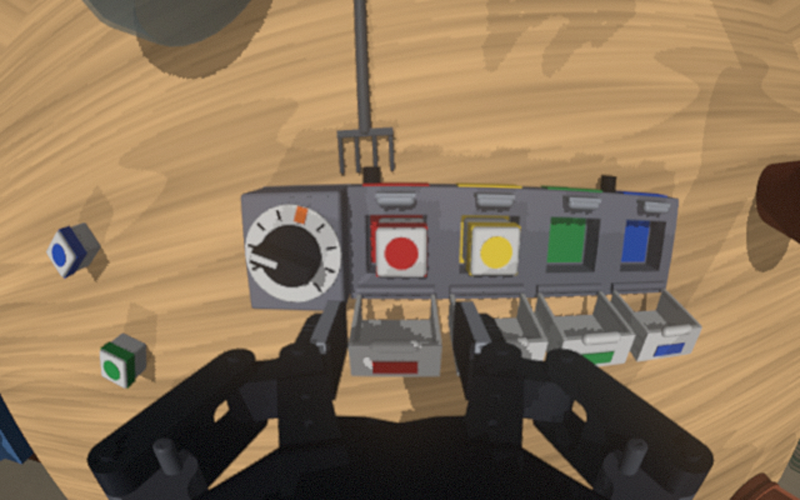

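Run:
```python
from h import *
plan([.4786,.3067,.1],-29.1)
```

```text
turn -1.254 q6-> 0.45 then shift [-0.2135  0.0664  0.2422] cur [ 0.5474 -0.0087  0.1664] yaw -100.92 w 0.503 F [ 0.1 -0.3 -0.8] t 19.675
```

arm_command(deltas=[[0,0,0,-0.157],[0,0,0,-0.157],[0,0,0,-0.157],[0,0,0,-0.157],[0,0,0,-0.157],[0,0,0,-0.157],[0,0,0,-0.156],[0,0,0,-0.156],[-0.027,0,0.03,0],[-0.027,0,0.03,0],[-0.027,0,0.03,0],[-0.027,0,0.03,0],[-0.027,0,0.03,0],[-0.027,0,0.03,0],[-0.026,0,0.031,0],[-0.0255,0,0.0312,0],[0,0.033,0,0],[0,0.033,0,0],[0,0,0,0],[0,0,0,0]], fingers=0.055)

```text
time: 22.18
tool_pos: [0.4767, 0.3067, 0.0975]
tcp_rot: [-1.534, 0.398, -0.398]
wrist_force: [0.7, -0.1, 0.1]
width: 0.64
```

Run:
```python
from h import *
c=snap('wrist');save(c,'c1.png')
plan([.4786,.3067,.026],-29.1); print(proj(c,[.4786,.3067,.046]))
```

```text
turn 0.0 q6-> 1.04 then shift [0.0012 0.0724 0.0003] cur [0.4774 0.3071 0.0984] yaw -29.09 w 0.645 F [ 1.3  0.1 -0.2] t 22.225
[322.9936631  222.71245306]
```

View pics/c1.png

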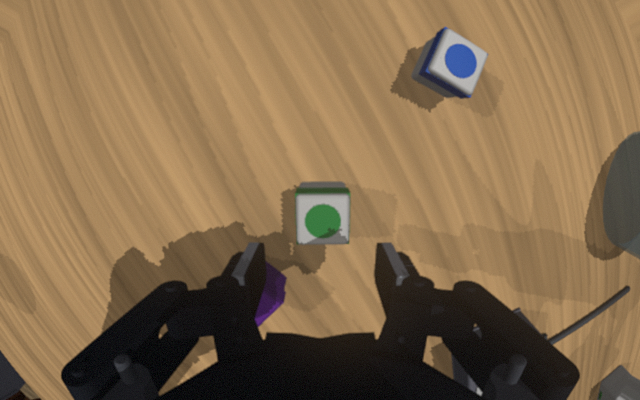

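arm_command(deltas=[[0.001,0.02,0,0],[0,0.02,0,0],[0,0.015,0,0],[0,0.01,0,0],[0,0.007,0,0],[0,0,0,0],[0,0,0,0]], fingers=0.055)

```text
time: 23.1
tool_pos: [0.4779, 0.3066, 0.0258]
tcp_rot: [-1.533, 0.397, -0.398]
wrist_force: [-1.1, 0.7, 0.1]
width: 0.642
```

arm_command(deltas=[[0,0,0,0],[0,0,0,0],[0,0,0,0],[0,0,0,0],[0,0,0,0]], fingers=0.02)

```text
time: 23.72
tool_pos: [0.4782, 0.3066, 0.026]
tcp_rot: [-1.533, 0.397, -0.399]
wrist_force: [-0.4, 0.5, 5.2]
width: 0.416
```

arm_command(deltas=[[0,-0.015,0,0],[0,-0.04,0,0],[0,-0.04,0,0],[0,-0.04,0,0],[0,0,0,0]])

```text
time: 24.35
tool_pos: [0.4799, 0.3077, 0.1649]
tcp_rot: [-1.528, 0.393, -0.402]
wrist_force: [-0.2, 0.1, -1.4]
width: 0.414
```

Run:
```python
from h import *
c=snap('wrist');save(c,'c2.png',(120,80,520,380),2)
plan(fw(0,-73,160),np.degrees(FA)-90)
```

```text
turn 1.252 q6-> 2.29 then shift [0.4376 0.0023 0.1256] cur [0.4784 0.3068 0.1623] yaw -29.08 w 0.412 F [-0.1 -0.2 -1. ] t 24.4
```

View pics/c2.png

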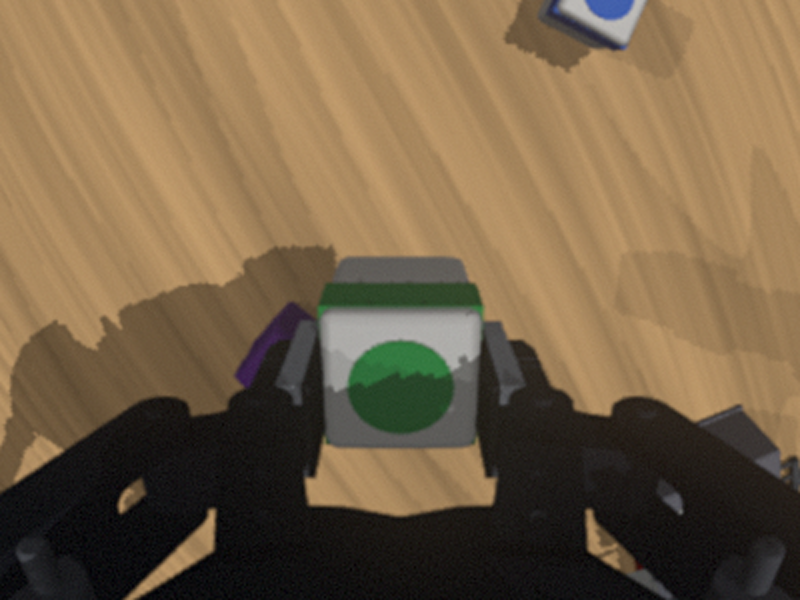

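arm_command(deltas=[[0,0,0,0.1565],[0,0,0,0.1565],[0,0,0,0.1565],[0,0,0,0.1565],[0,0,0,0.1565],[0,0,0,0.1565],[0,0,0,0.1565],[0,0,0,0.1565],[0.04,0,0.0115,0],[0.04,0,0.0115,0],[0.04,0,0.0115,0],[0.04,0,0.0115,0],[0.04,0,0.0115,0],[0.04,0,0.0115,0],[0.04,0,0.0115,0],[0.04,0,0.0115,0],[0.04,0,0.0115,0],[0.04,0,0.011,0],[0.0376,0,0.011,0],[0,0,0,0]])

```text
time: 26.9
tool_pos: [0.5172, -0.149, 0.1581]
tcp_rot: [-1.115, 1.352, -1.347]
wrist_force: [-0.0, 0.6, -0.7]
width: 0.415
```

arm_command(deltas=[[0,0.03,0,0],[0,0.03,0,0],[0,0,0,0],[0,0,0,0]])

```text
time: 27.4
tool_pos: [0.5185, -0.1464, 0.1003]
tcp_rot: [-1.115, 1.347, -1.346]
wrist_force: [0.2, -0.2, -0.7]
width: 0.414
```

Run:
```python
from h import *
c=snap('wrist');save(c,'c3.png',(120,80,520,380),2)
plan(fw(0,-73,32),np.degrees(FA)-90)
```

```text
turn 0.0 q6-> 1.44 then shift [-0.0003  0.0692  0.0003] cur [ 0.5193 -0.1468  0.1012] yaw -100.78 w 0.412 F [-0.1 -0.2 -1. ] t 27.45
```

View pics/c3.png

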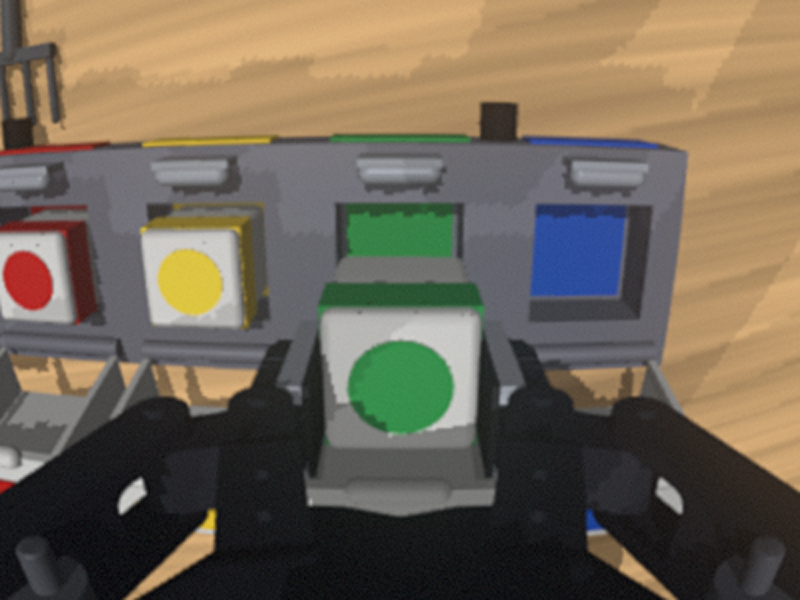

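arm_command(deltas=[[0,0.02,0,0],[0,0.015,0,0],[0,0.015,0,0],[0,0.01,0,0],[0,0.009,0,0],[0,0,0,0],[0,0,0,0]])

```text
time: 28.32
tool_pos: [0.5188, -0.1472, 0.0314]
tcp_rot: [-1.114, 1.347, -1.347]
wrist_force: [0.1, 1.0, -1.2]
width: 0.413
```

arm_command(deltas=[[0,0,0,0],[0,0,0,0],[0,0,0,0]], fingers=0.052)

```text
time: 28.7
tool_pos: [0.5189, -0.1471, 0.0315]
tcp_rot: [-1.114, 1.346, -1.347]
wrist_force: [0.4, -0.7, -0.8]
width: 0.612
```

arm_command(deltas=[[0,-0.02,0,0],[0,-0.03,0,0],[0,-0.04,0,0],[0,-0.04,0,0],[0,0,0,0]])

```text
time: 29.32
tool_pos: [0.5218, -0.1481, 0.1658]
tcp_rot: [-1.109, 1.339, -1.352]
wrist_force: [0.5, -0.3, 0.1]
width: 0.611
```

Run:
```python
from h import *
c=snap('wrist');save(c,'c4.png',None,1.25)
plan([.6058,.322,.1],28.7+90)
t=snap('top');save(t,'c4t.png',(160,160,400,280),3.3); print(proj(c,[.6058,.322,.046])*1.25)
```

```text
turn -0.69 q6-> 0.75 then shift [-0.3707  0.0634  0.3006] cur [ 0.5201 -0.1475  0.1634] yaw -100.81 w 0.606 F [ 0.4 -0.2 -0.3] t 29.375
[ -7.61920348 254.65549485]
```

View pics/c4.png

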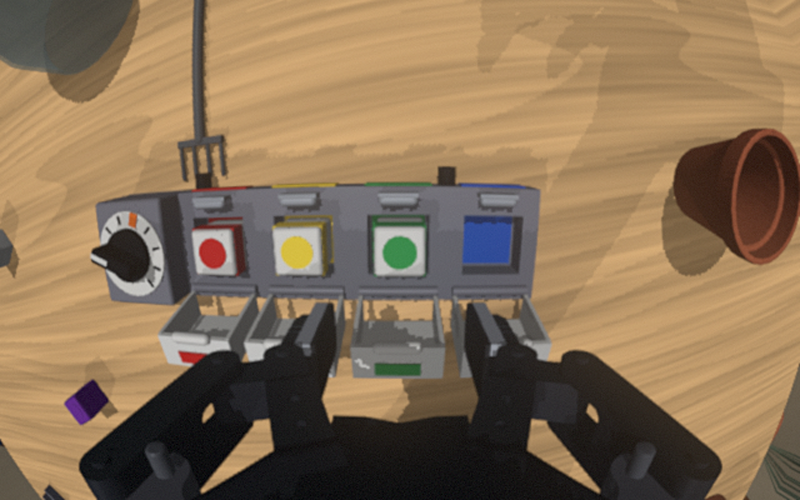

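View pics/c4t.png

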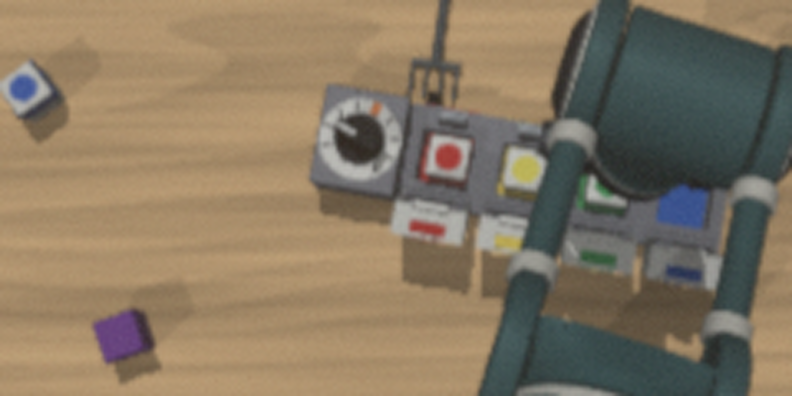

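Run:
```python
from h import *
t=snap('top');X=hit(t,160+22/3.3,160+87/3.3,.046);print(X,hit(t,160+65/3.3,160+94/3.3,.046))
plan([.58,.335,.19],np.degrees(FA)-90)
```

```text
[0.61052202 0.35848664 0.046     ] [0.60377986 0.32133465 0.046     ]
turn 0.0 q6-> 1.44 then shift [-0.4849 -0.0296 -0.0294] cur [ 0.518  -0.1468  0.1604] yaw -100.81 w 0.612 F [-0.4 -0.6  0. ] t 29.475
```

arm_command(deltas=[[-0.04,-0.0025,-0.0025,0],[-0.04,-0.0025,-0.0025,0],[-0.04,-0.0025,-0.0025,0],[-0.04,-0.0025,-0.0025,0],[-0.04,-0.0025,-0.0025,0],[-0.04,-0.0025,-0.0025,0],[-0.04,-0.0025,-0.0025,0],[-0.04,-0.0025,-0.0025,0],[-0.04,-0.0025,-0.0025,0],[-0.04,-0.0025,-0.0025,0],[-0.04,-0.0025,-0.0025,0],[-0.04,-0.0025,-0.0025,0],[0,0,0,0],[0,0,0,0]])

```text
time: 31.22
tool_pos: [0.5782, 0.3293, 0.1891]
tcp_rot: [-1.118, 1.348, -1.347]
wrist_force: [-0.8, -0.3, -0.4]
width: 0.605
```

Run:
```python
from h import *
import pickle
c=snap('wrist');pickle.dump((c,),open('d1.pkl','wb'))
p=proj(c,[.612,.360,.046]);print(p);u,v=p.astype(int);print(u,v);save(c,'d1.png',(u-70,v-50,u+70,v+50),5.6)
```

```text
[281.29112996 161.81580854]
281 161
```

View pics/d1.png

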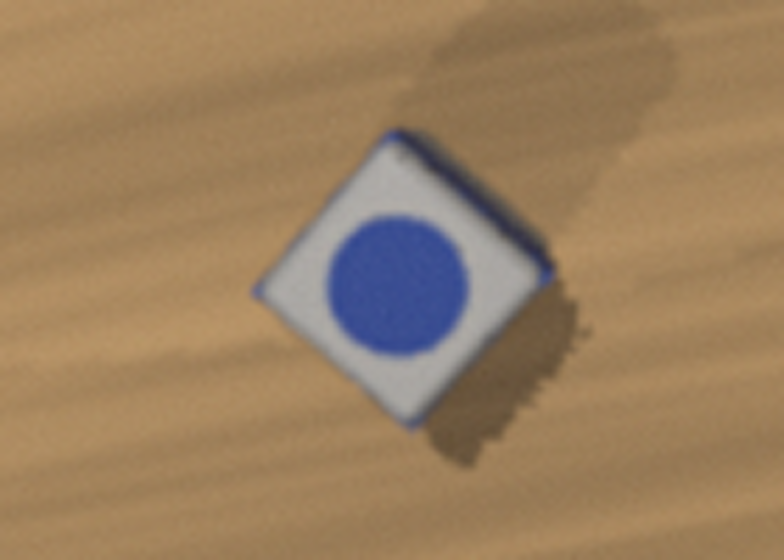

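Run:
```python
from h import *
import pickle
c,=pickle.load(open('d1.pkl','rb'))
g=lambda p:hit(c,211+p[0]/5.6,111+p[1]/5.6,.046)[:2]
W=np.array([g(p) for p in [(392,133),(258,292),(410,425),(545,272)]]);e=np.roll(W,-1,0)-W
a=np.degrees(np.angle(np.mean(np.exp(4j*np.arctan2(e[:,1],e[:,0]))))/4)
d=g((398,286));print(d,W.mean(0),np.linalg.norm(e,axis=1),a)
plan([*d,.1],a); plan([*d,.1],a+90)
```

```text
[0.61161811 0.35933049] [0.61234746 0.35877793] [0.03512288 0.03425772 0.03475423 0.03428321] 37.00729670279393
turn -2.406 q6-> -0.17 then shift [0.0448 0.0895 0.0043] cur [0.5784 0.3289 0.1895] yaw -100.83 w 0.611 F [ 0.1 -0.7  0. ] t 31.275
turn -0.835 q6-> 1.4 then shift [-0.0043  0.0895  0.0448] cur [0.5784 0.3289 0.1895] yaw -100.83 w 0.611 F [ 0.1 -0.7  0. ] t 31.275
```

arm_command(deltas=[[0,0,0,-0.167],[0,0,0,-0.167],[0,0,0,-0.167],[0,0,0,-0.167],[0,0,0,-0.167],[-0.002,0.03,0.022,0],[-0.0023,0.03,0.0228,0],[0,0.029,0,0],[0,0,0,0],[0,0,0,0]], fingers=0.058)

```text
time: 32.52
tool_pos: [0.6128, 0.3597, 0.1031]
tcp_rot: [-1.447, 0.722, -0.722]
wrist_force: [0.9, 0.2, -0.2]
width: 0.682
```

Run:
```python
from h import *
c=snap('wrist');save(c,'d2.png')
plan([.6118,.3592,.026],127)
```

```text
turn -0.0 q6-> 1.42 then shift [-0.0002  0.078  -0.0018] cur [0.6134 0.3602 0.104 ] yaw -53.01 w 0.679 F [-0.2 -0.   0.1] t 32.575
```

View pics/d2.png

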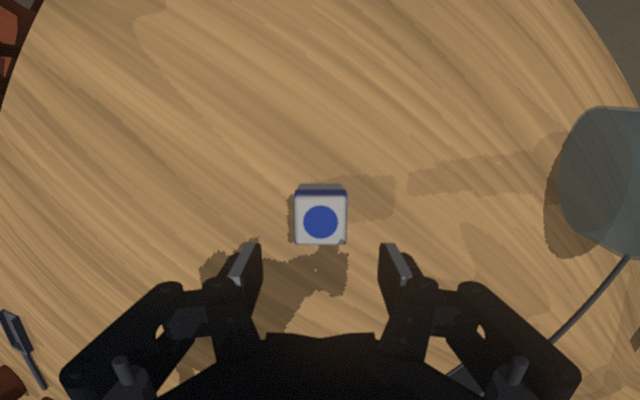

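arm_command(deltas=[[0,0.025,-0.0015,0],[0,0.02,0,0],[0,0.015,0,0],[0,0.01,0,0],[0,0.008,0,0],[0,0,0,0],[0,0,0,0]])

```text
time: 33.45
tool_pos: [0.6117, 0.3598, 0.0248]
tcp_rot: [-1.447, 0.721, -0.722]
wrist_force: [0.8, 0.1, 0.9]
width: 0.678
```

arm_command(deltas=[[0,0,0,0],[0,0,0,0],[0,0,0,0],[0,0,0,0],[0,0,0,0]], fingers=0.02)

```text
time: 34.08
tool_pos: [0.6119, 0.3599, 0.0252]
tcp_rot: [-1.446, 0.72, -0.722]
wrist_force: [0.3, -0.1, 5.8]
width: 0.412
```

arm_command(deltas=[[0,-0.015,0,0],[0,-0.04,0,0],[0,-0.04,0,0],[0,-0.04,0,0],[0,0,0,0.167],[0,0,0,0.167],[0,0,0,0.167],[0,0,0,0.167],[0,0,0,0.166],[0,0,0,0]])

```text
time: 35.33
tool_pos: [0.6108, 0.3592, 0.1591]
tcp_rot: [-1.117, 1.345, -1.345]
wrist_force: [-1.2, 0.4, -1.0]
width: 0.416
```

Run:
```python
from h import *
c=snap('wrist');save(c,'d3.png',(120,80,520,380),2)
plan(fw(0,-145,160),np.degrees(FA)-90)
```

```text
turn 0.004 q6-> 2.26 then shift [ 0.586  -0.0009  0.0054] cur [0.6109 0.3593 0.1591] yaw -100.58 w 0.409 F [ 0.4 -0.1  0.4] t 35.375
```

View pics/d3.png

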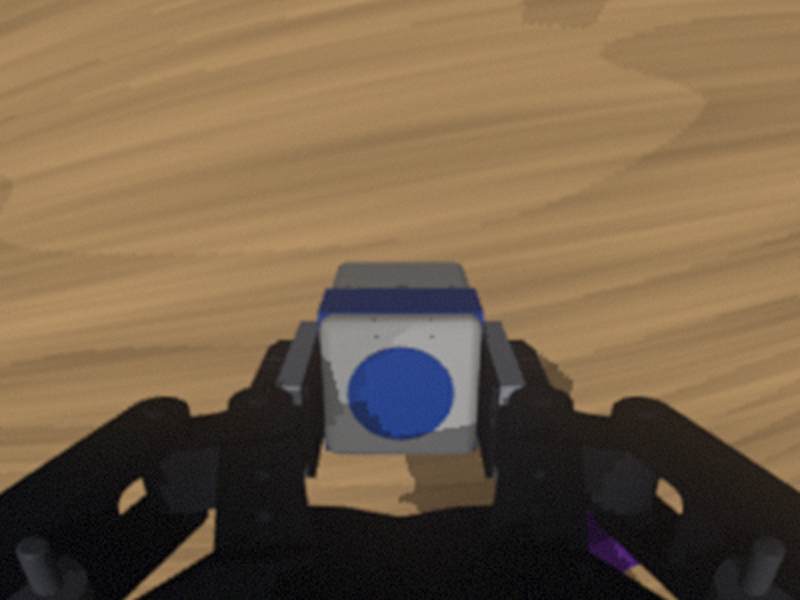

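arm_command(deltas=[[0,0,0,0.004],[0.039,0,0.0004,0],[0.039,0,0.0004,0],[0.039,0,0.0004,0],[0.039,0,0.0004,0],[0.039,0,0.0004,0],[0.039,0,0.0004,0],[0.039,0,0.0004,0],[0.039,0,0.0004,0],[0.039,0,0.0004,0],[0.039,0,0.0004,0],[0.039,0,0.0004,0],[0.039,0,0.0004,0],[0.039,0,0.0004,0],[0.039,0,0.0004,0],[0.039,0,0,0],[0,0.03,0,0],[0,0.03,0,0],[0,0,0,0],[0,0,0,0]])

```text
time: 37.88
tool_pos: [0.5059, -0.216, 0.1003]
tcp_rot: [-1.112, 1.347, -1.349]
wrist_force: [1.2, -0.5, -1.0]
width: 0.413
```

Run:
```python
from h import *
c=snap('wrist');save(c,'d4.png',(120,80,520,380),2)
plan(fw(0,-145,32),np.degrees(FA)-90)
```

```text
turn -0.002 q6-> 1.31 then shift [ 0.0012  0.0688 -0.    ] cur [ 0.5064 -0.2162  0.1008] yaw -100.94 w 0.411 F [ 0.4 -0.2 -0.1] t 37.925
```

View pics/d4.png

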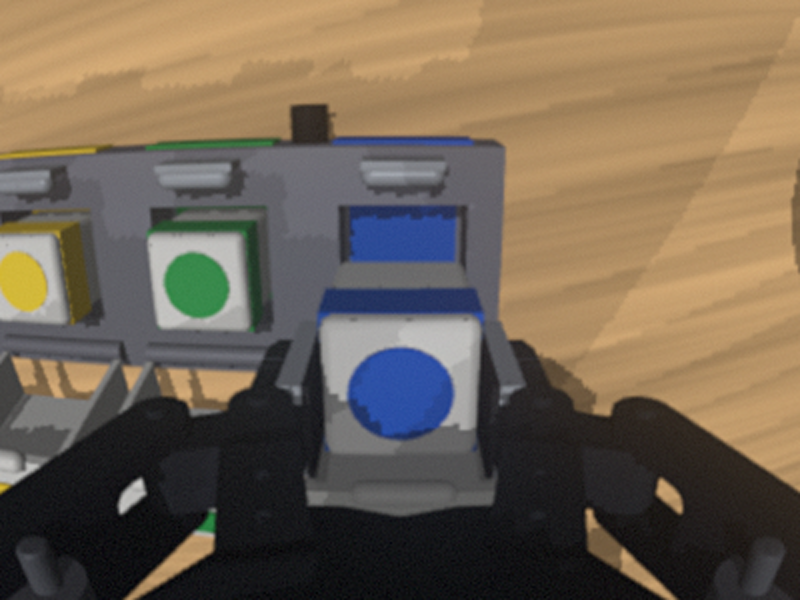

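arm_command(deltas=[[0.001,0.02,0,0],[0,0.015,0,0],[0,0.015,0,0],[0,0.01,0,0],[0,0.0085,0,0],[0,0,0,0],[0,0,0,0]])

```text
time: 38.8
tool_pos: [0.5054, -0.2169, 0.031]
tcp_rot: [-1.112, 1.349, -1.349]
wrist_force: [-0.0, 0.0, -1.3]
width: 0.417
```

arm_command(deltas=[[0,0,0,0],[0,0,0,0],[0,0,0,0]], fingers=0.052)

```text
time: 39.17
tool_pos: [0.5053, -0.2169, 0.0311]
tcp_rot: [-1.112, 1.348, -1.349]
wrist_force: [-0.0, -0.1, 0.2]
width: 0.607
```

arm_command(deltas=[[0,-0.02,0,0],[0,-0.03,0,0],[0,-0.04,0,0],[0,-0.04,0,0],[0,0,0,0]])

```text
time: 39.8
tool_pos: [0.508, -0.2182, 0.1654]
tcp_rot: [-1.109, 1.341, -1.355]
wrist_force: [-0.1, 0.0, 0.2]
width: 0.609
```

Run:
```python
from h import *
c=snap('wrist');save(c,'d5.png',None,1.25)
plan(fw(-105,-145,160),np.degrees(FA)-90)
```

```text
turn -0.003 q6-> 1.31 then shift [-1.000e-04  2.900e-03 -1.053e-01] cur [ 0.5064 -0.2174  0.1629] yaw -100.98 w 0.611 F [-0.2  0.3 -0.7] t 39.85
```

View pics/d5.png

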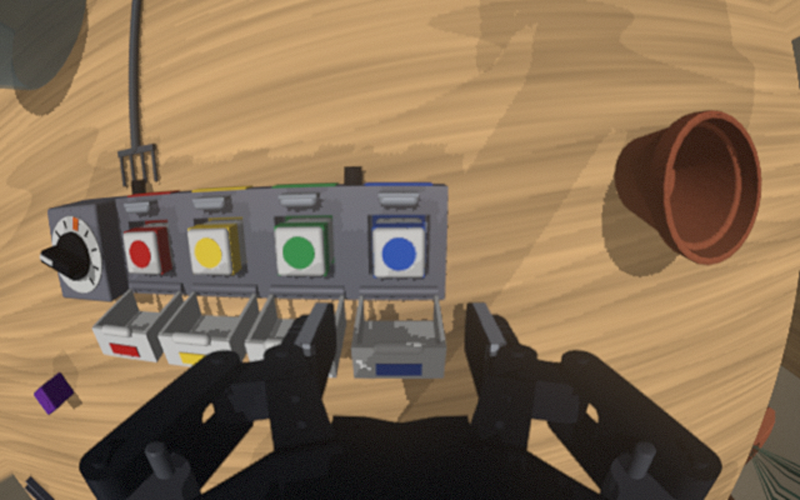

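arm_command(deltas=[[0,0,-0.035,0.003],[0,0,-0.035,0],[0,0,-0.035,0],[0,0.03,0,0],[0,0.03,0,0],[0,0.022,0,0],[0,0,0,0],[0,0,0,0]], fingers=0)

```text
time: 40.85
tool_pos: [0.4019, -0.1965, 0.0786]
tcp_rot: [-1.111, 1.352, -1.351]
wrist_force: [0.5, -0.0, -0.5]
width: -0.001
```

Run:
```python
from h import *
s,R=st();print(floc(s['tool_pos']),s['width'],s['wrist_force'],s['q'].round(2))
c=snap('wrist');save(c,'e1.png',None,1.25)
```

```text
[-106.35719927 -144.07385441   78.64205382] -0.0013253844751869254 [ 0.48915014 -0.01097624 -0.46683325] [-0.51 -0.02  2.22  0.    0.94  1.26]
```

View pics/e1.png

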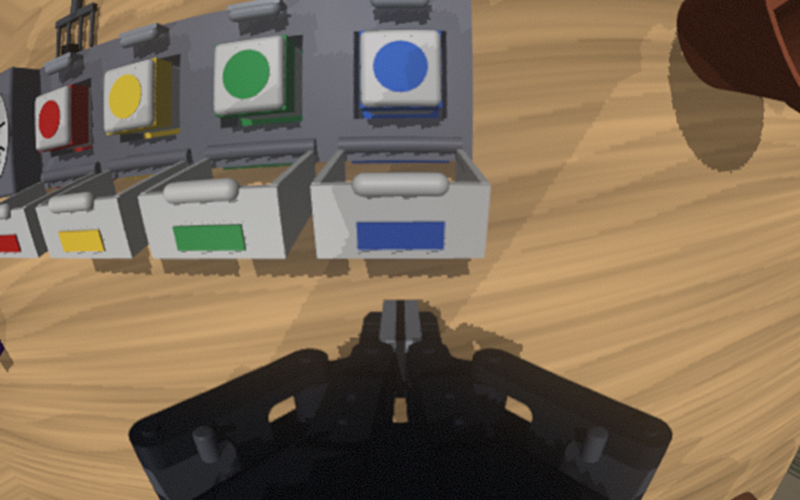

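arm_command(deltas=[[0,0,0.016,0],[0,-0.001,0.013,0],[0,-0.001,0.013,0],[0,-0.001,0.013,0],[0,0,0.013,0],[0,0,0.011,0],[0,0,0,0]])

```text
time: 41.78
tool_pos: [0.4807, -0.2121, 0.0817]
tcp_rot: [-1.11, 1.35, -1.351]
wrist_force: [-0.4, -0.2, 3.1]
width: -0.0
```

Run:
```python
from h import *
s,R=st();print(floc(s['tool_pos']),s['wrist_force'])
c=snap('wrist');save(c,'e2.png',None,1.25)
```

```text
[ -26.06310168 -144.63920572   81.72375193] [-0.39990259 -0.18341807  3.05589004]
```

View pics/e2.png

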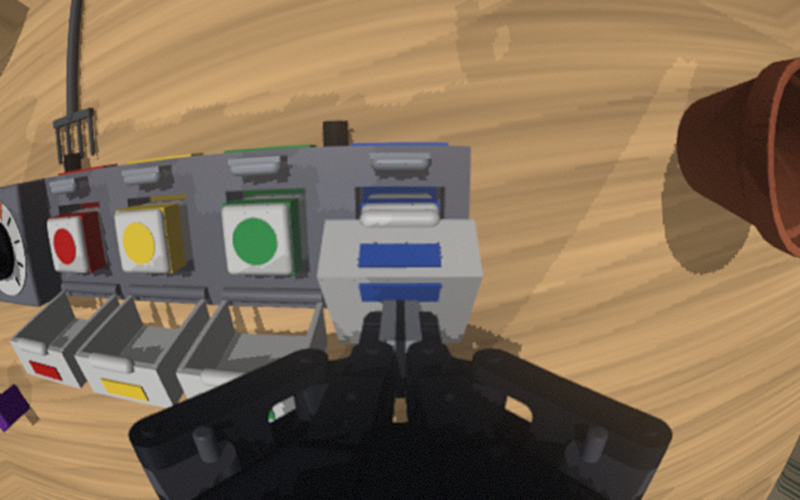

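arm_command(deltas=[[0,0,0.013,0],[0,0.002,0.013,0],[0,0.006,0.004,0],[0,0.006,0.004,0],[0,0.004,0.002,0],[0,0.003,0.002,0],[0,0,0,0]])

```text
time: 42.7
tool_pos: [0.5188, -0.2199, 0.0617]
tcp_rot: [-1.109, 1.348, -1.354]
wrist_force: [4.3, -1.0, 4.5]
width: -0.002
```

arm_command(deltas=[[0,0.002,0,0],[0,0.002,0,0],[0,0,0,0]])

```text
time: 43.08
tool_pos: [0.5188, -0.22, 0.0585]
tcp_rot: [-1.109, 1.348, -1.354]
wrist_force: [2.8, -0.3, 10.5]
width: 0.002
```

Run:
```python
from h import *
s,R=st();print(floc(s['tool_pos']),s['wrist_force'])
c=snap('wrist');save(c,'e3.png',None,1.25)
```

```text
[  12.83820383 -145.23260956   58.47782913] [ 2.76390854 -0.25901255 10.50521408]
```

View pics/e3.png

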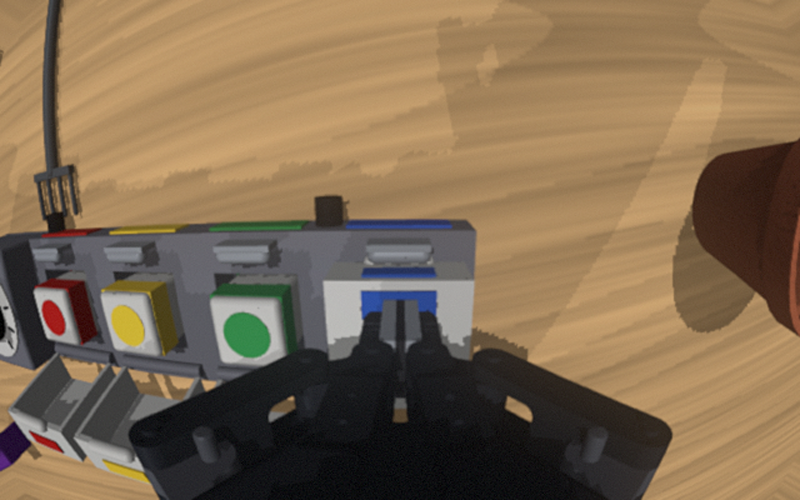

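arm_command(deltas=[[0,0.001,0,0],[0,0.001,0,0],[0,0,0,0]])

```text
time: 43.5
tool_pos: [0.5192, -0.2201, 0.0578]
tcp_rot: [-1.108, 1.347, -1.354]
wrist_force: [0.4, 1.9, 17.5]
width: 0.0
```

arm_command(deltas=[[0,0.001,0,0],[0,0.001,0,0],[0,0,0,0]])

```text
time: 43.88
tool_pos: [0.5196, -0.2202, 0.0571]
tcp_rot: [-1.108, 1.347, -1.355]
wrist_force: [-2.0, 2.9, 23.1]
width: 0.002
```

arm_command(deltas=[[0,-0.01,0,0],[0,-0.03,0,0],[0,-0.04,0,0],[-0.02,0,-0.03,0],[-0.02,0,-0.03,0],[-0.02,0,-0.03,0],[-0.012,0,-0.03,0],[0,0,0,0],[0,0,0,0]])

```text
time: 45.0
tool_pos: [0.4127, -0.1254, 0.1322]
tcp_rot: [-1.112, 1.352, -1.351]
wrist_force: [0.5, -0.0, 0.4]
width: 0.0
```

Run:
```python
from h import *
plan(fw(-105,-73,81),np.degrees(FA)-90)
c=snap('wrist');save(c,'e4.png',None,1.25)
```

```text
turn -0.006 q6-> 1.41 then shift [0.0008 0.0512 0.0041] cur [ 0.4127 -0.1254  0.1322] yaw -101.15 w 0.0 F [ 0.5 -0.   0.4] t 45.0
```

View pics/e4.png

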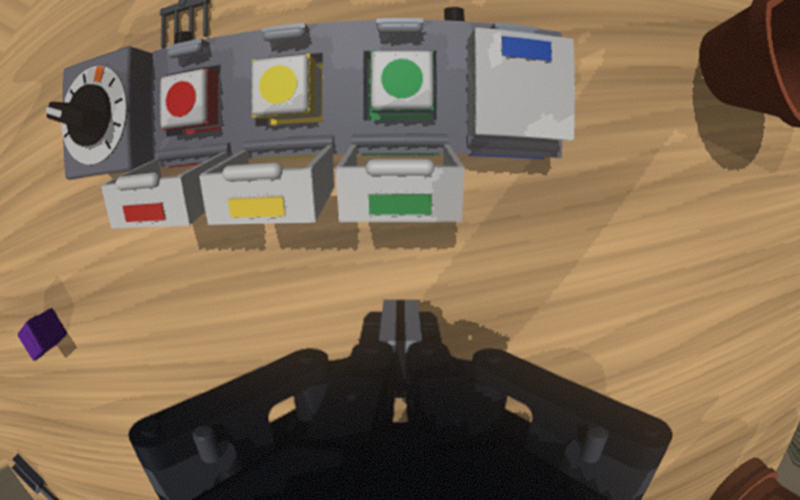

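arm_command(deltas=[[0,0.025,0,-0.006],[0,0.025,0,0],[0,0,0,0],[0,0,0.018,0],[0,0,0.013,0],[0,0,0.013,0],[0,0,0.013,0],[0,0,0.013,0],[0,0,0.012,0],[0,0,0,0]])

```text
time: 46.3
tool_pos: [0.4948, -0.141, 0.0828]
tcp_rot: [-1.113, 1.346, -1.347]
wrist_force: [-0.6, 0.4, 3.1]
width: -0.001
```

Run:
```python
from h import *
s,R=st();print(floc(s['tool_pos']),s['wrist_force'])
```

```text
[-25.48284738 -72.11783944  82.84407747] [-0.58650503  0.37479946  3.13349829]
```

arm_command(deltas=[[0.001,0,0.013,0],[0,0.003,0.012,0],[0,0.006,0.004,0],[0,0.006,0.004,0],[0,0.004,0.003,0],[0,0.003,0.002,0],[0,0,0,0],[0,0.002,0,0],[0,0.002,0,0],[0,0.002,0,0],[0,0,0,0]])

```text
time: 47.68
tool_pos: [0.5327, -0.1494, 0.0577]
tcp_rot: [-1.112, 1.344, -1.349]
wrist_force: [-0.9, 1.3, 18.6]
width: -0.003
```

arm_command(deltas=[[0,0.001,0,0],[0,0.001,0,0],[0,0,0,0]])

```text
time: 48.05
tool_pos: [0.533, -0.1495, 0.0569]
tcp_rot: [-1.111, 1.343, -1.349]
wrist_force: [-4.0, 1.3, 25.3]
width: 0.003
```

arm_command(deltas=[[0,-0.01,0,0],[0,-0.03,0,0],[0,-0.04,0,0],[-0.02,0,-0.03,0],[-0.02,0,-0.03,0],[-0.02,0,-0.03,0],[-0.012,0,-0.03,0],[0,0,0,0],[0,0,0,0]])

```text
time: 49.18
tool_pos: [0.4258, -0.0556, 0.1321]
tcp_rot: [-1.115, 1.348, -1.346]
wrist_force: [1.1, 0.1, 0.4]
width: 0.001
```

Run:
```python
from h import *
plan(fw(-105,-1,81),np.degrees(FA)-90)
c=snap('wrist');save(c,'e5.png')
```

```text
turn 0.0 q6-> 1.57 then shift [-0.0002  0.0511  0.0043] cur [ 0.4258 -0.0556  0.1321] yaw -100.8 w 0.001 F [1.1 0.1 0.4] t 49.175
```

View pics/e5.png

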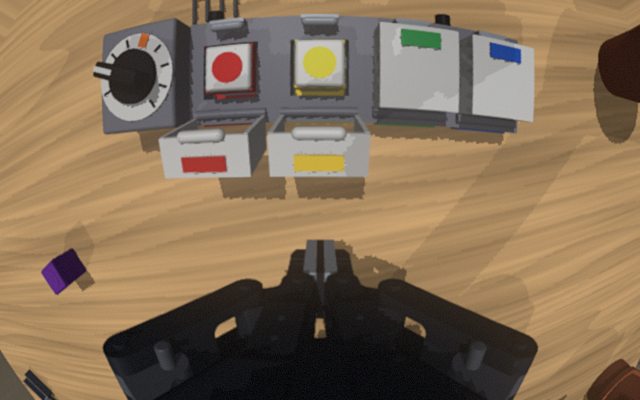

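Green and blue are shut. Yellow next.

arm_command(deltas=[[0,0.025,0,0],[0,0.025,0,0],[0,0,0,0],[0,0,0.018,0],[0,0,0.013,0],[0,0,0.013,0],[0,0,0.013,0],[0,0,0.013,0],[0,0,0.012,0],[0,0,0,0]])

```text
time: 50.48
tool_pos: [0.5082, -0.0712, 0.0828]
tcp_rot: [-1.113, 1.346, -1.347]
wrist_force: [-0.5, 0.5, 3.6]
width: -0.001
```

arm_command(deltas=[[0,0,0.013,0],[0,0.003,0.012,0],[0,0.006,0.004,0],[0,0.006,0.004,0],[0,0.004,0.003,0],[0,0.003,0.002,0],[0,0,0,0],[0,0.002,0,0],[0,0.002,0,0],[0,0.002,0,0],[0,0,0,0]])

```text
time: 51.85
tool_pos: [0.5462, -0.0785, 0.0576]
tcp_rot: [-1.112, 1.344, -1.349]
wrist_force: [-1.9, 0.5, 18.2]
width: -0.004
```

arm_command(deltas=[[0,0.001,0,0],[0,0.001,0,0],[0,0,0,0]])

```text
time: 52.22
tool_pos: [0.5466, -0.0786, 0.0569]
tcp_rot: [-1.111, 1.343, -1.349]
wrist_force: [-3.4, 0.5, 25.3]
width: 0.005
```

arm_command(deltas=[[0,-0.01,0,0],[0,-0.03,0,0],[0,-0.04,0,0],[-0.02,0,-0.03,0],[-0.02,0,-0.03,0],[-0.02,0,-0.03,0],[-0.012,0,-0.03,0],[0,0,0,0],[0,0,0,0]])

```text
time: 53.35
tool_pos: [0.4394, 0.015, 0.1321]
tcp_rot: [-1.115, 1.347, -1.346]
wrist_force: [0.7, -0.3, 0.6]
width: -0.003
```

Run:
```python
from h import *
plan(fw(-105,71,81),np.degrees(FA)-90)
c=snap('wrist');save(c,'e6.png')
```

```text
turn 0.0 q6-> 1.74 then shift [-0.0004  0.0511  0.0041] cur [0.4394 0.015  0.1321] yaw -100.79 w -0.003 F [ 0.7 -0.3  0.6] t 53.35
```

View pics/e6.png

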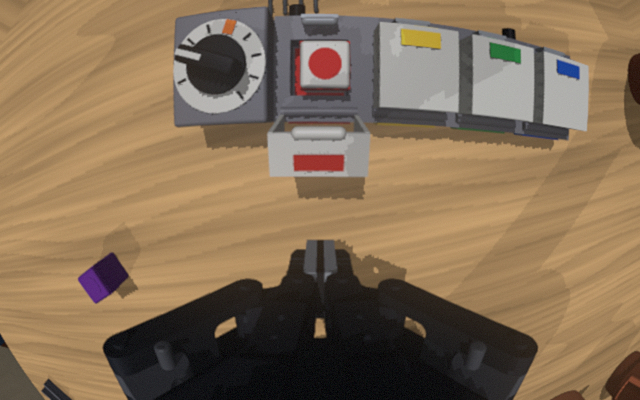

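arm_command(deltas=[[0,0.025,0,0],[0,0.025,0,0],[0,0,0,0],[0,0,0.018,0],[0,0,0.013,0],[0,0,0.013,0],[0,0,0.013,0],[0,0,0.013,0],[0,0,0.012,0],[0,0,0,0]])

```text
time: 54.65
tool_pos: [0.5216, -0.0005, 0.0828]
tcp_rot: [-1.113, 1.346, -1.347]
wrist_force: [0.1, 0.3, 2.1]
width: -0.001
```

arm_command(deltas=[[0,0,0.013,0],[0,0.003,0.012,0],[0,0.006,0.004,0],[0,0.006,0.004,0],[0,0.004,0.003,0],[0,0.003,0.002,0],[0,0,0,0],[0,0.002,0,0],[0,0.002,0,0],[0,0.002,0,0],[0,0,0,0]])

```text
time: 56.02
tool_pos: [0.5598, -0.0076, 0.0577]
tcp_rot: [-1.111, 1.344, -1.349]
wrist_force: [-2.2, -0.3, 17.7]
width: 0.003
```

arm_command(deltas=[[0,0.001,0,0],[0,0.001,0,0],[0,0,0,0]])

```text
time: 56.4
tool_pos: [0.5602, -0.0077, 0.057]
tcp_rot: [-1.111, 1.343, -1.349]
wrist_force: [-3.2, -0.7, 23.6]
width: 0.001
```

arm_command(deltas=[[0,-0.01,0,0],[0,-0.04,0,0],[0,-0.06,0,0],[-0.02,-0.03,-0.02,0],[-0.02,0,-0.02,0],[-0.03,0,-0.03,0],[0,0,0,0],[0,0,0,0]])

```text
time: 57.4
tool_pos: [0.5012, 0.0743, 0.1916]
tcp_rot: [-1.117, 1.348, -1.346]
wrist_force: [0.2, -0.2, 0.8]
width: -0.0
```

Run:
```python
from h import *
c=snap('wrist');save(c,'f1.png',None,1.25)
s,R=st();print(floc(s['tool_pos']))
p=proj(c,fw(0,144,86));u,v=p.astype(int);print(u,v)
save(c,'f2.png',(u-60,v-45,u+60,v+45),6.5)
import pickle;pickle.dump((c,u,v),open('f.pkl','wb'))
```

```text
[-59.07906877 140.34803912 191.89560247]
316 128
```

View pics/f1.png

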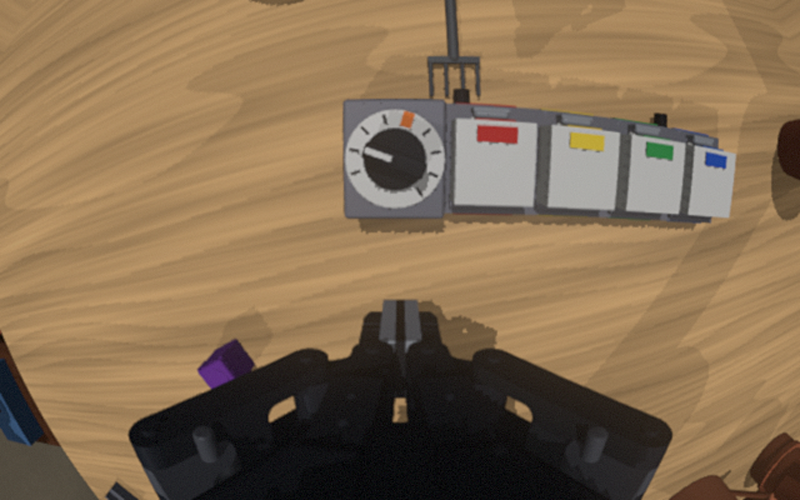

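View pics/f2.png

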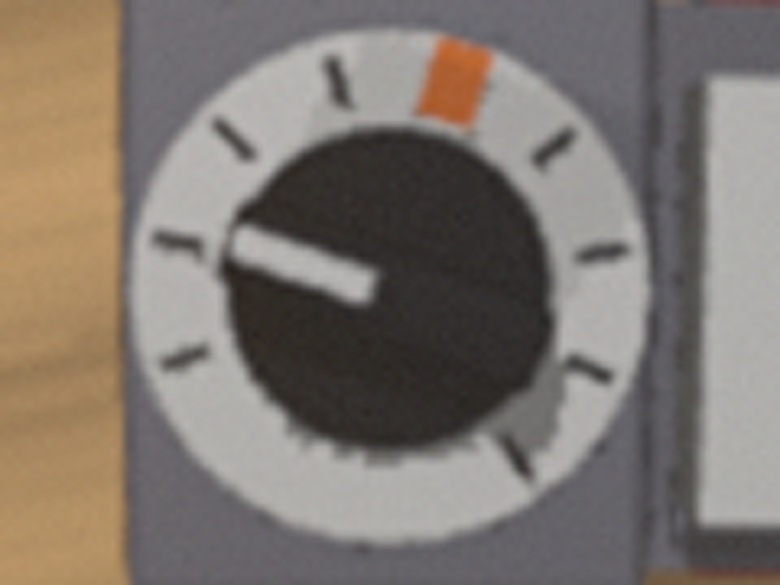

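Run:
```python
from h import *
import pickle
c,u,v=pickle.load(open('f.pkl','rb'))
g=lambda x,y,z:hit(c,u-60+x/6.5,v-45+y/6.5,z)
a,b=g(370,287,.086),g(237,240,.086); th=np.arctan2(*(b-a)[1::-1]);print('pointer len',np.linalg.norm(b-a),'world',th,'local',th-FA,'dial',1.9-(th-FA))
print('tip',floc(b),'inner',floc(a))
for z in (.058,.062,.066):
  m=floc(g(455,82,z));print('mark',m,'disc c',floc(g(390,287,z)), 'ang',np.arctan2(m[1]-144,m[0]), 'r',np.hypot(m[0],m[1]-144))
s,R=st();thd=np.degrees(th)
plan([*fw(0,144,0)[:2],.16],thd-90)
```

```text
pointer len 0.017289886511526478 world 1.0312108766301016 local 1.2199108766301017 dial 0.6800891233698982
tip [  7.03544075 163.1536117   86.        ] inner [  1.09239773 146.91722001  86.        ]
mark [ 28.40853854 136.01000626  58.        ] disc c [  0.24499573 144.77782402  58.        ] ang -0.27417046104105847 r 29.510761799575455
mark [ 28.12075135 136.09384913  62.        ] disc c [  0.36529525 144.73462216  62.        ] ang -0.27407483249119335 r 29.211023231419844
mark [ 27.83296417 136.177692    66.        ] disc c [  0.48559478 144.69142029  66.        ] ang -0.27397722107880645 r 28.91128493593282
turn -1.22 q6-> 0.64 then shift [0.0542 0.0319 0.0237] cur [0.5017 0.074  0.1919] yaw -100.81 w -0.0 F [0.6 0.4 0.1] t 57.45
```

arm_command(deltas=[[0,0,0,-0.153],[0,0,0,-0.153],[0,0,0,-0.153],[0,0,0,-0.153],[0,0,0,-0.153],[0,0,0,-0.153],[0,0,0,-0.153],[0,0,0,-0.152],[0.027,0.03,0.012,0],[0.027,0.03,0.012,0],[0,0,0,0],[0,0,0,0]], fingers=0.04)

```text
time: 58.95
tool_pos: [0.5605, 0.0669, 0.1326]
tcp_rot: [-1.53, 0.422, -0.42]
wrist_force: [1.1, 0.6, 0.1]
width: 0.47
```

Run:
```python
from h import *
c=snap('wrist');save(c,'f3.png',(120,80,520,380),2)
plan([*fw(0.3,144.5,0)[:2],.069],np.degrees(-0.537))
```

```text
turn -0.0 q6-> 0.61 then shift [ 0.0001  0.0644 -0.0001] cur [0.5608 0.0671 0.1334] yaw -30.78 w 0.471 F [0.6 0.5 0.6] t 59.0
```

View pics/f3.png

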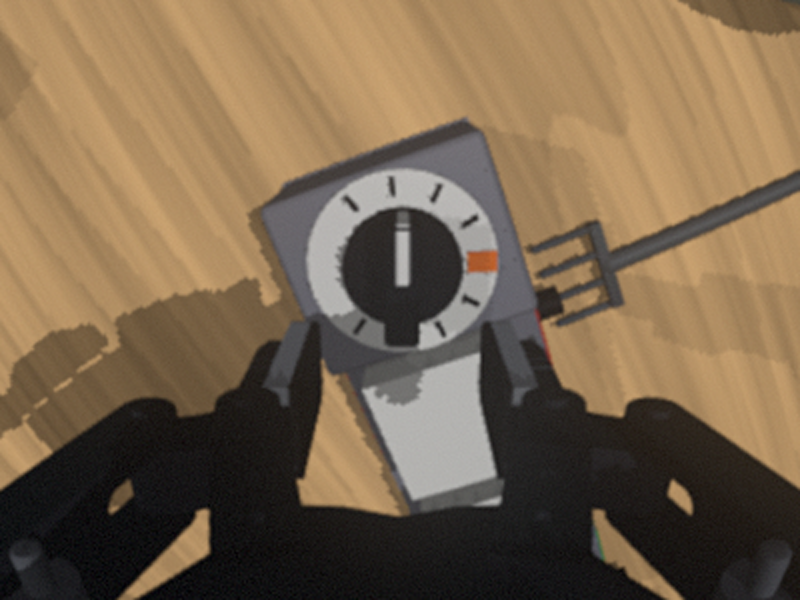

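arm_command(deltas=[[0,0.02,0,0],[0,0.02,0,0],[0,0.015,0,0],[0,0.009,0,0],[0,0,0,0],[0,0,0,0]])

```text
time: 59.75
tool_pos: [0.5614, 0.0676, 0.0695]
tcp_rot: [-1.529, 0.419, -0.421]
wrist_force: [-0.2, 0.3, 0.5]
width: 0.466
```

arm_command(deltas=[[0,0,0,0],[0,0,0,0],[0,0,0,0],[0,0,0,0],[0,0,0,0]], fingers=0.005)

```text
time: 60.38
tool_pos: [0.5615, 0.0675, 0.0695]
tcp_rot: [-1.529, 0.419, -0.421]
wrist_force: [0.1, -0.4, 5.0]
width: 0.131
```

Run:
```python
from h import *
c=snap('wrist');save(c,'f4.png',(120,80,520,380),2)
plan([*fw(0.3,144.5,0)[:2],.069],np.degrees(-0.537))
```

```text
turn 0.0 q6-> 0.61 then shift [-0.0004  0.0005 -0.0008] cur [0.5615 0.0675 0.0695] yaw -30.74 w 0.13 F [-0.3 -0.9  6.1] t 60.425
```

View pics/f4.png

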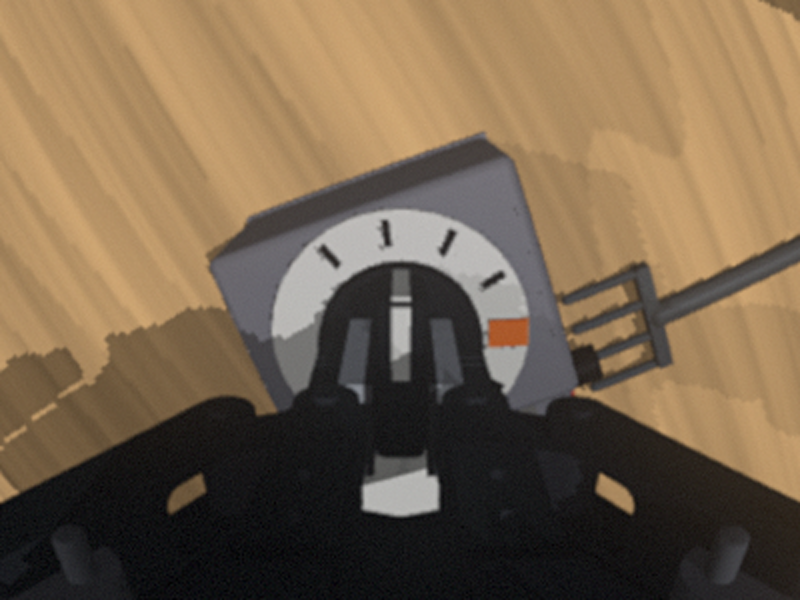

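Gripped (11 mm). Turn 1.525 rad clockwise.

arm_command(deltas=[[0,0,0,0.1],[0,0,0,0.12],[0,0,0,0.12],[0,0,0,0.12],[0,0,0,0.12],[0,0,0,0.12],[0,0,0,0.12],[0,0,0,0]])

```text
time: 61.42
tool_pos: [0.5619, 0.0671, 0.0695]
tcp_rot: [-1.303, 1.047, -1.05]
wrist_force: [2.2, -3.6, 5.5]
width: 0.132
```

arm_command(deltas=[[0,0,0,0.12],[0,0,0,0.12],[0,0,0,0.12],[0,0,0,0.12],[0,0,0,0.12],[0,0,0,0.105],[0,0,0,0],[0,0,0,0]])

```text
time: 62.42
tool_pos: [0.5618, 0.0665, 0.0695]
tcp_rot: [-0.937, 1.557, -1.561]
wrist_force: [0.9, -4.9, 5.7]
width: 0.127
```

Run:
```python
from h import *
c=snap('wrist');save(c,'f5.png',(120,80,520,380),2)
plan([*fw(0.3,144.5,0)[:2],.069],np.degrees(-0.537-1.525))
```

```text
turn 0.003 q6-> 2.14 then shift [ 0.0001  0.0005 -0.0011] cur [0.5618 0.0666 0.0695] yaw -117.96 w 0.129 F [ 0.8 -4.6  4.3] t 62.475
```

View pics/f5.png

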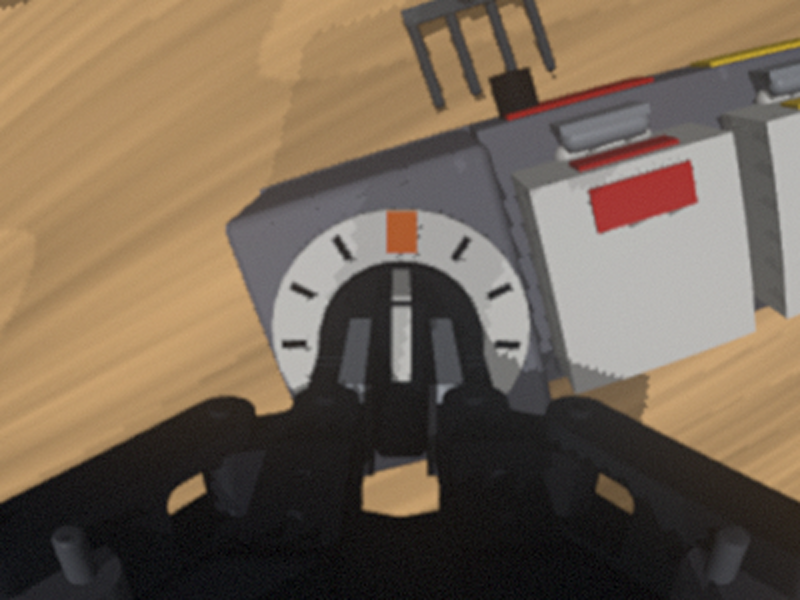

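arm_command(deltas=[[0,0,0,0],[0,0,0,0],[0,0,0,0],[0,0,0,0]], fingers=0.04)

```text
time: 62.98
tool_pos: [0.5605, 0.0677, 0.0684]
tcp_rot: [-0.937, 1.561, -1.56]
wrist_force: [0.1, -0.3, -0.4]
width: 0.471
```

arm_command(deltas=[[0,-0.02,0,0],[0,-0.04,0,0],[0,-0.05,0,0],[0,-0.05,-0.04,0],[0,0,-0.04,0],[0,0,0,0],[0,0,0,0]])

```text
time: 63.85
tool_pos: [0.4912, 0.1047, 0.2274]
tcp_rot: [-0.936, 1.56, -1.561]
wrist_force: [0.2, 0.3, -0.9]
width: 0.467
```

Run:
```python
from h import *
import pickle
c=snap('wrist');save(c,'g1.png',None,1.25)
p=proj(c,fw(0,144,86));u,v=p.astype(int);print(u,v);save(c,'g2.png',(u-60,v-45,u+60,v+45),6.5);pickle.dump((c,u,v),open('g.pkl','wb'))
t=snap('top');save(t,'g3.png',None,1.25)
```

```text
322 106
```

View pics/g1.png

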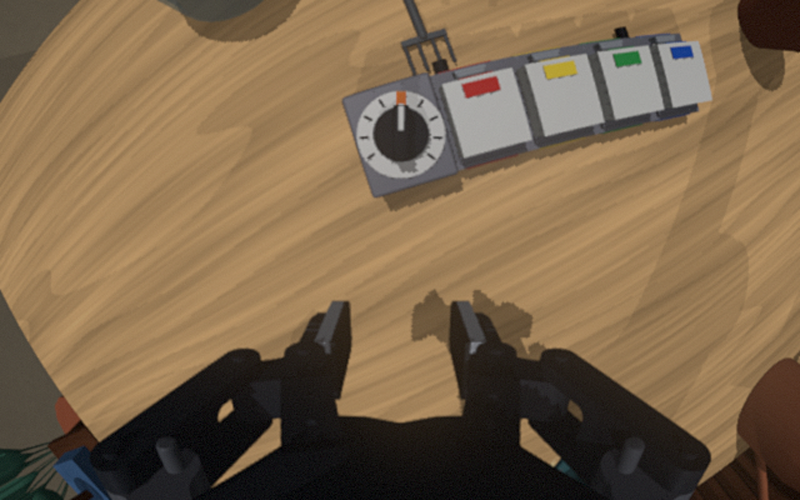

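View pics/g2.png

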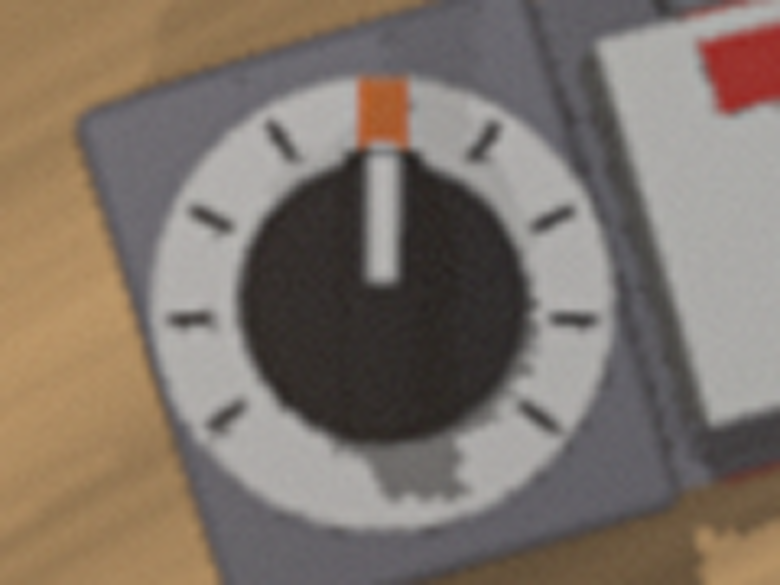

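View pics/g3.png

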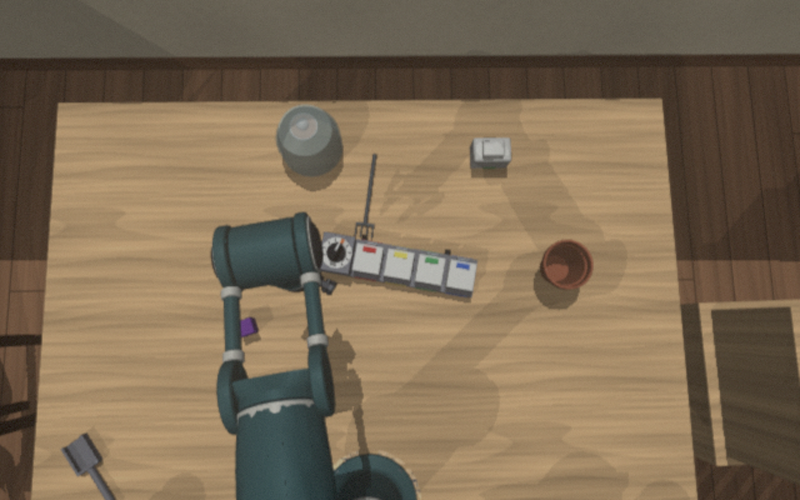

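```bash
python3 -c "
from workcell import job; print(job.finish_job())"
```

```text
the job is handed in; nothing more can be done
None
```

The job is done and handed in, with about 64 s of the 210 s used. All four cartridges were on the bench. I stood each one upright in the bay of its own colour, pressed the four covers shut, and then turned the dial about 1.53 rad to the orange mark. Partway through, the blue cartridge was knocked about 4 cm aside. I located it again and picked it up from the new spot.

**Covers:** in the last wrist and top pictures all four lie flat and stayed down after I let go. Each took a 23–25 N press. I judged them shut by eye and did not measure the latch angle.

**Dial:** the pointer lines up with the orange mark to within about 1–2°, judged by eye after the fingers let go.

**Pot, rake and purple block:** none was touched, and the top picture shows them still in place.

No check failed. The top and wrist cameras differed by 2–4 mm on where the cartridges stood, so I went by the wrist camera. I let the red cartridge drop the last 8 mm or so to keep clear of the dial, and it landed upright.

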